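Ready the repair bench for a run of fan swaps

TASK

Get the bench ready for the next run of laptop fan swaps: take the two emptied blue trays off the roller lane and put them in the wicker basket, load every fan carton onto the sloped rollers so that they all roll down and stand in single file against the red stop, and turn the setting sleeve of the torque screwdriver to 4. Leave the red tin and the black blower where they are.

Things in the scene. Friction and masses are not known exactly. Their poses are not given: they have to be found in the camera images.
- bed: roller bed of the sloped aluminium lane, fixed: 14 free grey rollers (21 mm dia., 28 mm apart) between two side guides. Origin: middle of the lane at the red stop's inner face, in the plane of the roller tops; x runs up the slope (8 degrees), y across, z square to the rollers. Guides 62 mm apart, 6 mm thick, 14 mm above the roller tops; stop 26 mm above them
- load_end (a point): middle of the open upper end of the roller bed, where cartons are loaded, in the plane of the roller tops, 400 mm up the slope from the stop. Whatever is set down on the rollers rolls by itself towards the stop (0.1 to 0.3 m/s) until it meets the stop or the carton ahead
- carton1_mid (a point): centre of cardboard fan carton 1: 64 mm (its x) by 54 mm (y) by 54 mm (z) high, 105 to 210 g, closed and rigid. It stands on the blue mat on the bench at first; three to five of the five are there, the others are absent. It fits between the guides only with its 64 mm length along the lane (or on end)
- carton2_mid (a point): centre of cardboard fan carton 2: 64 mm (its x) by 54 mm (y) by 54 mm (z) high, 105 to 210 g, closed and rigid. It stands on the blue mat on the bench at first; three to five of the five are there, the others are absent. It fits between the guides only with its 64 mm length along the lane (or on end)
- carton3_mid (a point): centre of cardboard fan carton 3: 64 mm (its x) by 54 mm (y) by 54 mm (z) high, 105 to 210 g, closed and rigid. It stands on the blue mat on the bench at first; three to five of the five are there, the others are absent. It fits between the guides only with its 64 mm length along the lane (or on end)
- carton4_mid (a point): centre of cardboard fan carton 4: 64 mm (its x) by 54 mm (y) by 54 mm (z) high, 105 to 210 g, closed and rigid. It stands on the blue mat on the bench at first; three to five of the five are there, the others are absent. It fits between the guides only with its 64 mm length along the lane (or on end)
- carton5_mid (a point): centre of cardboard fan carton 5: 64 mm (its x) by 54 mm (y) by 54 mm (z) high, 105 to 210 g, closed and rigid. It stands on the blue mat on the bench at first; three to five of the five are there, the others are absent. It fits between the guides only with its 64 mm length along the lane (or on end)
- tray1_mid (a point): centre of emptied blue plastic parts tray 1: open box 64 mm (its x) by 54 mm (y) by 50 mm (z) high, walls 2.5 mm, 60 g; at first on the rollers, against the stop, its length along the lane
- tray2_mid (a point): centre of emptied blue plastic parts tray 2: open box 64 mm (its x) by 54 mm (y) by 50 mm (z) high, walls 2.5 mm, 60 g; at first on the rollers, behind tray 1, its length along the lane
- basket: wicker basket for empties, fixed: 150 mm (x) by 190 mm (y) by 65 mm high outside, sides and floor 6 mm thick (weave bulges 5 mm more); origin at the centre of its underside, z up
- sleeve (a joint): setting sleeve on top of the torque screwdriver, which stands upright, bit down, in a fixed steel stand. Rad: 0 at mark 1, growing clockwise from above, 0.45 per mark, 2.25 at mark 6. Spring detent at every mark (up to 0.1 N m to turn past), snaps to the nearest when let go; stops just beyond 1 and 6. Starts at 1, 2 or 3. Red pointer; on the white disc mark n bears n black dots
- sleeve_grip (a point): on the sleeve's vertical axis, at the height to grip: knurled steel sleeve 34 mm dia., from 25 mm below this point to 13 mm above it (its top); just below it the fixed scale disc, 72 mm dia., top 26 mm below this point
- tin: round red tin with a yellow band and steel lid, 86 mm dia., 60 mm high; origin under its centre; to be left alone
- blower: flat black laptop blower, about 76 by 64 by 12 mm; origin at its underside, on the rotor axis; to be left alone

How it is judged:
At the end, for the whole second after the job is handed in: cartons all on the rollers (within 12 mm of the lane's middle line, centres 21 to 37 mm off the rollers), the first within 42 mm of the stop, each other within 74 mm of a neighbour (centres); both trays inside the basket, centres under 90 mm high; sleeve at 4 (1.35 rad, within 0.11) (x of carton1_mid in the frame of bed between 0.02 and 0.345 m and y of carton1_mid in the frame of bed between -0.012 and 0.012 m and z of carton1_mid in the frame of bed between 0.021 and 0.037 m and (x of carton1_mid in the frame of bed below 0.042 m or distance between carton1_mid and carton2_mid below 0.074 m or distance between carton1_mid and carton3_mid below 0.074 m or distance between carton1_mid and carton4_mid below 0.074 m or distance between carton1_mid and carton5_mid below 0.074 m) and x of carton2_mid in the frame of bed between 0.02 and 0.345 m and y of carton2_mid in the frame of bed between -0.012 and 0.012 m and z of carton2_mid in the frame of bed between 0.021 and 0.037 m and (x of carton2_mid in the frame of bed below 0.042 m or distance between carton2_mid and carton1_mid below 0.074 m or distance between carton2_mid and carton3_mid below 0.074 m or distance between carton2_mid and carton4_mid below 0.074 m or distance between carton2_mid and carton5_mid below 0.074 m) and x of carton3_mid in the frame of bed between 0.02 and 0.345 m and y of carton3_mid in the frame of bed between -0.012 and 0.012 m and z of carton3_mid in the frame of bed between 0.021 and 0.037 m and (x of carton3_mid in the frame of bed below 0.042 m or distance between carton3_mid and carton1_mid below 0.074 m or distance between carton3_mid and carton2_mid below 0.074 m or distance between carton3_mid and carton4_mid below 0.074 m or distance between carton3_mid and carton5_mid below 0.074 m) and x of carton4_mid in the frame of bed between 0.02 and 0.345 m and y of carton4_mid in the frame of bed between -0.012 and 0.012 m and z of carton4_mid in the frame of bed between 0.021 and 0.037 m and (x of carton4_mid in the frame of bed below 0.042 m or distance between carton4_mid and carton1_mid below 0.074 m or distance between carton4_mid and carton2_mid below 0.074 m or distance between carton4_mid and carton3_mid below 0.074 m or distance between carton4_mid and carton5_mid below 0.074 m) and x of carton5_mid in the frame of bed between 0.02 and 0.345 m and y of carton5_mid in the frame of bed between -0.012 and 0.012 m and z of carton5_mid in the frame of bed between 0.021 and 0.037 m and (x of carton5_mid in the frame of bed below 0.042 m or distance between carton5_mid and carton1_mid below 0.074 m or distance between carton5_mid and carton2_mid below 0.074 m or distance between carton5_mid and carton3_mid below 0.074 m or distance between carton5_mid and carton4_mid below 0.074 m) and x of any of carton1_mid, carton2_mid, carton3_mid, carton4_mid, carton5_mid in the frame of bed below 0.042 m and x of tray1_mid in the frame of basket between -0.068 and 0.068 m and y of tray1_mid in the frame of basket between -0.088 and 0.088 m and z of each of tray1_mid, tray2_mid in the frame of basket below 0.09 m and x of tray2_mid in the frame of basket between -0.068 and 0.068 m and y of tray2_mid in the frame of basket between -0.088 and 0.088 m and value of joint sleeve between 1.24 and 1.46 rad); the robot touches nothing.
It fails at once if the tin was moved more than 3 cm (distance of tin from where it was at the start of the episode above 0.03 m).
It fails at once if the blower was moved more than 3 cm (distance of blower from where it was at the start of the episode above 0.03 m).
Of carton1, carton2, carton3, carton4, carton5 only 3 to 5 are there at a start; the rules pass over those that are not, and their reading is None.
At some moment in a run one of carton1, carton2, carton3, carton4, carton5, tray1, tray2 may be knocked a few centimetres aside while the robot is not near it.
Once in a run the grip may slacken for a moment while it holds something.
It also fails if it takes over 210 s, if anything falls off the work surface, if the arm or the gripper's body presses on something with over 40 N, if the wrist force passes 120 N, or if a joint passes its speed limit or range.

ROBOT

A 7-joint arm with a two-finger parallel gripper is mounted at the origin on the work surface. World frame = base frame: x ahead of the robot, y to its left, z up, the work surface at z = 0. Lengths are in m, angles in rad, forces in N, time in s.
With the tool pointing down it reaches from about 0.425 to 0.925 m from the base axis. Payload 6.8 kg.
Tool frame: the origin (TCP) lies at the very end of the fingers, on their centre line; the grasp point (between the pads) lies 19 mm behind it; z points along the fingers, y is the line along which they close (so a half turn about z gives the same grasp; the last joint's range is limited). The gripper opens to 85 mm and grips with 20 to 120 N. Pads are 22 mm wide; open, the fingers measure 114 mm over their backs; the gripper's body (76 mm by 85 mm) begins 54 mm behind the grasp point. The pads swing forward as they close: fully open they stand 13 mm farther back than shut.
Start: joints at [-1.217, 0.477, 0.022, 1.555, -0.011, 1.109, -0.083], TCP at [0.301, 0.604, 0.192] pointing down, gripper open.
Joint ranges: [-2.96, 2.96], [-0.34, 2.1], [-1.41, 1.46], [0.24, 2.44], [-1.37, 4.51], [0.17, 1.92], [-2.96, 2.96]. Speed limits (rad/s): [2.39, 2.39, 3.14, 3.14, 3.14, 3.14, 3.14].

INTERFACE

Orientations are given as a rotation vector (axis times angle).
In Python, from bench import monitor, optics, r gives the robot as it stands.
- The arm moves only by the shell command python3 -m crank 'ROWS' [OPENING] [FORCE]. ROWS is JSON, a list of rows, each a list of 2 entries, a list of its own where there are three numbers: the shift along the tool's x, y, z in cm, then the turn, a rotation vector about the tool's x, y, z in rad. A call has 1 to 5 rows; each row shifts and turns the commanded pose from where the row before left it, along the tool's axes as they then stand; what a row does not reach is not made up. A row lasts 1/10 s, in which the tool goes at most 50 mm and 8.59 degrees, less where a joint would pass 70% of its speed; a pose out of reach is approached as far as the arm can. A call is refused whole if a number of a shift passes 5 or a number of a turn 0.15, either way. A call with a gripper value outside its range is refused whole. OPENING is the finger opening in cm, from 0 to 8.54, set as the call begins (- or left out, the last holds). The fingers move at their own pace and stop on an object; FORCE is the grip in N (left out, the last holds). Time passes only in rows, so rows that do not move let the fingers close. It gives the time, the measured TCP pose, the force, the opening and the grip force at its end, in the units of the state.
- monitor.get_obs(): the state, without advancing time (a new reading comes with each control period).
- optics.grab_frame(name): name is "scene" or "side" or "wrist"; returns (picture, depth): 480x640x3 uint8, red, green, blue; 480x640 float32, m along the optical axis (not along the pixel's ray), 0 where there is no reading.
- optics.camera_model(name): a dict with "vertical_fov" (degrees; the focal length in pixels is half the picture's height over the tangent of half this angle, whatever the lens; pixels are square), "cx", "cy" (the principal point, pixels), "R" (3x3) and "t" (3): a world point X has camera coordinates R X + t; the wrist camera has in their place "hand_eye" (4x4, takes a point from camera to tool coordinates, whose origin is the TCP and whose axes are the flange's). Camera axes: x right, y down, z forward; pixel columns grow to the right and rows downward; lengths in m; the calibration is good to about 2 mm. A picture is of the moment at which its call begins: read the wrist's pose just before it. camera_model takes no time and is no camera call.
- r.hand_in(): hands the job in; it is judged then, once.
The state is a dict: "clock": time; "joints": joint angles; "qvel": joint speeds; "tau": joint torques, N m; "tcp_pos": TCP position; "orientation": TCP orientation; "contact_force": force on the tool from outside, world axes, zero at the start; "moment": the same for the moment, N m; "grip_width": finger opening in m; "gripper_force": force on a finger pad.
Only numpy, scipy, OpenCV 4.12 (cv2) and the standard library are available. Lean on these libraries where they do the work, as an engineer would, in place of code of your own. Each camera call takes 0.05 s, during which the arm holds its last target. There are 200 camera calls.

## Working session

There is one attempt and no reset: what is moved stays moved. The work goes in short steps, Python scripts to look and compute and a shell command to move; the robot and the scene stay as the last step left them, time stands still between calls to the robot, and variables do not carry over. Pictures are saved under pics/ and viewed, at most 14 in all, crops included, and the job is handed in when it is done.

```bash
mkdir -p pics; ls
python3 - <<'E'
from bench import monitor, optics, r
import cv2,numpy as np
o=monitor.get_obs(); print(o)
for n in ["scene","side"]:
    p,d=optics.grab_frame(n); cv2.imwrite(f"pics/{n}0.png",p[:,:,::-1]); np.savez(f"/tmp/{n}0.npz",p=p,d=d); print(n,optics.camera_model(n))
print(optics.camera_model("wrist"))
E
```

```text
pics
{'clock': 0.0, 'joints': array([-1.21709125,  0.47786401,  0.02237646,  1.55645858, -0.01150273,
        1.10931074, -0.08310426]), 'qvel': array([-0.00016893, -0.00061343,  0.00030961, -0.00125011, -0.00068467,
        0.00094453, -0.00062312]), 'tau': array([-5.51400117e-04, -5.96452117e+01,  1.60792306e+00, -2.81198001e+01,
        1.25671917e-02,  9.49886598e-03, -9.33218388e-06]), 'tcp_pos': array([0.30049386, 0.60366668, 0.19078066]), 'orientation': array([-7.18933612e-01, -3.05793439e+00,  2.97038498e-03]), 'contact_force': array([-0.08718557, -0.90547852,  0.59240077]), 'moment': array([-0.05161666,  0.00619481, -0.02607672]), 'gripper_force': 0.0, 'grip_width': 0.08523058200314301}
scene {'vertical_fov': 54.306980051703896, 'cx': 322.8711800621817, 'cy': 240.19176573188625, 'R': array([[-0.52021561,  0.85400904, -0.00665419],
       [ 0.71103333,  0.42878033, -0.55729618],
       [-0.47308279, -0.29464552, -0.83028711]]), 't': array([ 0.3051325 , -0.36239405,  1.50216826])}
side {'vertical_fov': 43.33082087312454, 'cx': 325.10606933443665, 'cy': 229.1921633132302, 'R': array([[-0.99300375, -0.11741277,  0.01256198],
       [-0.08029604,  0.59340681, -0.80088757],
       [ 0.08658007, -0.79629303, -0.59868297]]), 't': array([0.59138928, 0.13476591, 1.59445233])}
{'vertical_fov': 68.49431968148194, 'cx': 319.0132115601748, 'cy': 242.0948687900834, 'hand_eye': array([[ 4.50484415e-04, -9.63091196e-01, -2.69174935e-01,
         6.78027067e-02],
       [ 9.99999893e-01,  4.60960705e-04,  2.42859562e-05,
         4.99565917e-05],
       [ 1.00689477e-04, -2.69174917e-01,  9.63091301e-01,
        -1.80750773e-01],
       [ 0.00000000e+00,  0.00000000e+00,  0.00000000e+00,
         1.00000000e+00]])}
```

View pics/scene0.png

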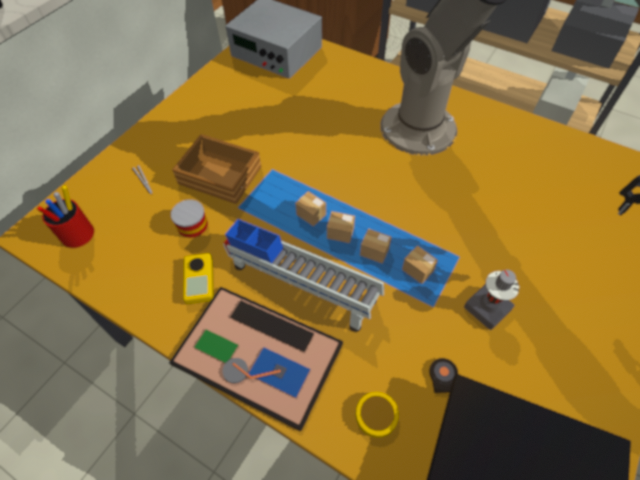

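View pics/side0.png

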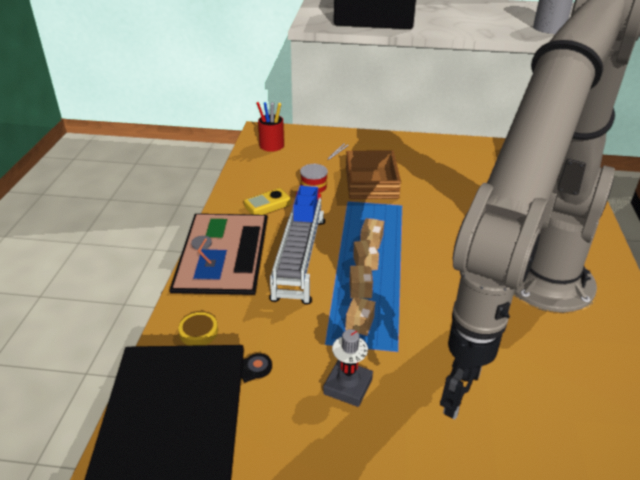

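The scene camera shows four cartons at about (311,207), (341,226), (376,246) and (420,265), and trays at (240,235) and (262,243). The basket is at (217,167), the tin at (189,218) and the screwdriver at (502,288). Next I'll measure these from depth.

```bash
cat > h.py <<'E'
import numpy as np,cv2
from bench import monitor, optics, r
from scipy.spatial.transform import Rotation as Ro
def grab(n):
    o=monitor.get_obs(); p,d=optics.grab_frame(n); return p,d,o
def cloud(n,d,o=None):
    m=optics.camera_model(n); f=240/np.tan(np.radians(m["vertical_fov"]/2))
    v,u=np.mgrid[0:480,0:640]; C=np.stack([(u-m["cx"])/f*d,(v-m["cy"])/f*d,d],-1)
    if "R" in m: W=(C-m["t"])@m["R"]
    else:
        H=m["hand_eye"]; T=C@H[:3,:3].T+H[:3,3]; W=T@Ro.from_rotvec(o["orientation"]).as_matrix().T+o["tcp_pos"]
    W[d<=0]=np.nan; return W
def rect(P):
    (c,s,a)=cv2.minAreaRect(P[:,:2].astype(np.float32)*1000); return np.round(c,1),np.round(s,1),round(a,1)
def save(n,p): cv2.imwrite(f"pics/{n}.png",p[:,:,::-1])
E
python3 - <<'E'
from h import *
for n in ["scene","side"]:
    z=np.load(f"/tmp/{n}0.npz"); p,d=z["p"],z["d"]; W=cloud(n,d); hsv=cv2.cvtColor(p,cv2.COLOR_RGB2HSV)
    print(n,"table z",np.nanmedian(W[...,2][(hsv[...,0]>15)&(hsv[...,0]<24)&(hsv[...,1]>180)]))
    # blobs of elevated stuff in working region
    reg=(W[...,0]>0.2)&(W[...,0]<1)&(abs(W[...,1])<0.6)
    for name,lo,hi in [("cart",.046,.075)]:
        m=(reg&(W[...,2]>lo)&(W[...,2]<hi)).astype(np.uint8)
        m=cv2.erode(m,np.ones((2,2)))
        k,l,s,c=cv2.connectedComponentsWithStats(m)
        for i in range(1,k):
            if s[i,4]>40:
                P=W[l==i]; print(name,np.round(c[i]),s[i,4],rect(P),np.round(np.percentile(P[:,2],[5,50,95]),3))
    for nm,uv in dict(scene=[(502,275),(217,167),(189,212),(240,232),(265,240),(375,290),(272,325),(443,375),(505,290)],side=[(349,340),(375,165),(314,173),(307,200),(290,250),(257,365)])[n] and [(0,0)] and [(n,q) for q in dict(scene=[(506,275),(217,167),(189,212),(240,232),(265,240),(375,290),(272,325),(443,375)],side=[(349,338),(375,165),(314,173),(290,250),(257,365)])[n]]:
        print(uv,np.round(W[uv[1],uv[0]],3))
E
```

```text
scene table z -0.0003946963003072047
cart [216. 165.] 1027 (array([ 494.4, -414.7]), array([158.6, 197.2]), 8.9) [0.048 0.06  0.067]
cart [311. 204.] 360 (array([ 476.1, -106.5]), array([62.6, 55.8]), 80.9) [0.049 0.053 0.056]
cart [188. 214.] 653 (array([ 676.9, -366.1]), array([82.6, 81.9]), 68.5) [0.053 0.06  0.063]
cart [341. 223.] 392 (array([487.2,  -5.5]), array([54.7, 61.2]), 16.5) [0.05  0.053 0.057]
cart [ 76. 229.] 189 (array([ 861.9, -584.6]), array([25.2, 76.1]), 88.3) [0.048 0.059 0.07 ]
cart [243. 234.] 138 (array([ 659.1, -195.2]), array([33.6, 34.1]), 0.2) [0.051 0.056 0.068]
cart [376. 242.] 423 (array([493.4, 102.1]), array([55.1, 60.8]), 7.2) [0.049 0.053 0.057]
cart [264. 244.] 113 (array([ 655.3, -132. ]), array([27.4, 30.5]), 5.6) [0.06  0.064 0.069]
cart [270. 269.] 508 (array([701. , -46.8]), array([ 14.6, 342.5]), 0.1) [0.05  0.062 0.071]
cart [286. 258.] 298 (array([662.6, -58. ]), array([56.2, 57.6]), 1.1) [0.057 0.067 0.073]
cart [421. 261.] 442 (array([486. , 223.3]), array([61.4, 53.4]), 79.2) [0.05  0.054 0.057]
cart [301. 265.] 64 (array([660.8, -18.3
[... 738 characters left out ...]
227.] 264 (array([670.7, -59.6]), array([60.4, 94. ]), 0.8) [0.059 0.067 0.073]
cart [373. 227.] 242 (array([ 473.3, -104.8]), array([65.9, 50.4]), 81.9) [0.049 0.053 0.057]
cart [367. 249.] 290 (array([486.5,  -4.9]), array([52. , 71.7]), 16.7) [0.048 0.053 0.057]
cart [362. 275.] 349 (array([490.5, 103.5]), array([50.7, 68.5]), 4.8) [0.049 0.053 0.056]
cart [361. 309.] 421 (array([483.4, 226.2]), array([67.4, 51.5]), 78.0) [0.048 0.053 0.056]
cart [349. 372.] 49 (array([494.5, 426.4]), array([31.1, 13.2]), 15.6) [0.056 0.066 0.072]
(349, 338) [0.5   0.424 0.162]
(375, 165) [ 0.487 -0.504  0.015]
(314, 173) [ 0.673 -0.349  0.062]
(290, 250) [0.679 0.068 0.084]
(257, 365) [0.701 0.392 0.014]
```

```bash
cat >> h.py <<'E'
def go(tgt,yaw,tilt=0.,o=None):
    """tool z down (tilted about world x by tilt), tool y at angle yaw from world x mod pi; prints total tool-frame shift (cm) and turn"""
    o=o or monitor.get_obs(); R0=Ro.from_rotvec(o["orientation"]).as_matrix()
    best=None
    for k in (0,np.pi):
        y=np.array([np.cos(yaw+k),np.sin(yaw+k),0]); z=np.array([0,0,-1.]); R=np.stack([np.cross(y,z),y,z],1)
        R=Ro.from_rotvec([tilt,0,0]).as_matrix()@R
        t=Ro.from_matrix(R0.T@R).as_rotvec()
        if best is None or np.linalg.norm(t)<np.linalg.norm(best[0]): best=(t,R)
    dw=np.array(tgt)-o["tcp_pos"]
    print("tcp",np.round(o["tcp_pos"],4),"turn",np.round(best[0],3),"shift now-axes cm",np.round(R0.T@dw*100,2),"shift after-turn axes cm",np.round(best[1].T@dw*100,2))
    print("tool axes x,y,z in world (after turn):",np.round(best[1].T,2).tolist(),"q7",round(o["joints"][6],2))
E
python3 - <<'E'
from h import *
Ws=[];H=[]
for n in ["scene","side"]:
    z=np.load(f"/tmp/{n}0.npz"); W=cloud(n,z["d"]); hsv=cv2.cvtColor(z["p"],cv2.COLOR_RGB2HSV); Ws.append(W)
    g=lambda m:W[m&np.isfinite(W[...,2])]
    X,Y,Z=W[...,0],W[...,1],W[...,2]
    P=g((abs(X-.497)<.04)&(abs(Y-.418)<.04)&(Z>.155)); print(n,"sleeve top",rect(P),np.percentile(P[:,2],[5,50,95]).round(3),len(P))
    P=g((abs(X-.497)<.06)&(abs(Y-.418)<.06)&(Z>.115)&(Z<.13)); print("disc",rect(P),np.median(P[:,2]).round(3),len(P)) if len(P)>5 else 0
    b=(hsv[...,0]>108)&(hsv[...,0]<128)&(hsv[...,1]>140)&(X>.6)&(X<.72)&(Y<-.05)&(Z>.05); P=g(b); print("trays",rect(P),len(P),P.min(0).round(3),P.max(0).round(3))
    # bed: rollers plane in middle
    P=g((abs(X-.667)<.022)&(Y>-.09)&(Y<.16)&(Z>.03)&(Z<.12))
    for _ in range(8):
        c=np.linalg.lstsq(np.c_[P[:,:2],np.ones(len(P))],P[:,2],rcond=None)[0]; e=P[:,2]-P[:,:2]@c[:2]-c[2]; P=P[abs(e)<max(.003,2*e.std())]
    print("roll plane",c.round(4),np.degrees(np.arctan(c[1])).round(2),"z(.667,0)",(c@[.667,0,1]).round(4),e.std())
    h=Z-(c[0]*X+c[1]*Y+c[2]); P=g((h>.011)&(h<.02)&(X>.61)&(X<.72)&(Y>-.09)&(Y<.22))
    for s in (-1,1):
        Q=P[(P[:,0]-.667)*s>0]
        if len(Q)>10: print("guide",s,np.polyfit(Q[:,1],Q[:,0],1).round(4),len(Q),"y max",np.percentile(Q[:,1],98).round(3))
go([.497,.418,.3],0)
E
```

```text
scene sleeve top (array([498.4, 413. ]), array([34.4, 32. ]), 15.3) [0.157 0.16  0.163] 187
disc (array([500.4, 412.8]), array([70. , 64.3]), 84.4) 0.122 470
trays (array([ 669. , -149.5]), array([ 57.1, 134.1]), 0.8) 1317 [ 0.64  -0.216  0.051] [ 0.698 -0.082  0.119]
roll plane [0.0071 0.1421 0.0722] 8.09 z(.667,0) 0.077 0.0021348355024059283
guide -1 [-0.0337  0.6351] 355 y max 0.179
guide 1 [0.0035 0.6993] 357 y max 0.178
side sleeve top (array([497. , 415.8]), array([36.3, 33. ]), 62.0) [0.156 0.16  0.163] 186
disc (array([496.2, 418.2]), array([70.4, 64.5]), 7.6) 0.121 511
trays (array([ 668.7, -148.6]), array([ 55. , 149.4]), 1.1) 702 [ 0.64  -0.223  0.063] [ 0.697 -0.074  0.119]
roll plane [-0.0133  0.1369  0.0844] 7.8 z(.667,0) 0.0755 0.002704776898873073
guide -1 [-0.0618  0.6372] 165 y max 0.183
guide 1 [0.0286 0.6954] 183 y max 0.184
tcp [0.3005 0.6038 0.1909] turn [-1.000e-03  1.000e-03  1.109e+00] shift now-axes cm [-25.87  -7.9  -10.89] shift after-turn axes cm [-18.58  19.65 -10.91]
tool axes x,y,z in world (after turn): [[0.0, 1.0, 0.0], [1.0, 0.0, 0.0], [0.0, 0.0, -1.0]] q7 -0.08
```

```bash
python3 -m crank '[[[-3,-1,-1],[0,0,0]],[[-4,-1.2,-1.5],[0,0,0]],[[-4,-1.2,-1.4],[0,0,0]],[[-4,-1.2,-1],[0,0,0]],[[-4,-1.2,0],[0,0,0]]]'; python3 -m crank '[[[-4,-1.2,0],[0,0,0]],[[-2.9,-0.9,0],[0,0,0]],[[0,0,0],[0,0,0]],[[0,0,0],[0,0,0]]]'
python3 - <<'E'
from h import *
p,d,o=grab("wrist"); save("w1",p); W=cloud("wrist",d,o); go([.4975,.4145,.129],0,0,o)
P=W[(W[...,2]>.155)&(W[...,2]<.17)]; print("top",rect(P),np.median(P[:,2]),len(P)); P=W[(W[...,2]>.115)&(W[...,2]<.13)]; print("disc",rect(P),np.median(P[:,2]),len(P))
E
```

```text
clock: 0.6
tcp_pos: [0.4466, 0.467, 0.2423]
orientation: [0.719, 3.057, 0.003]
contact_force: [0.6, -0.0, -0.2]
grip_width: 0.0856
gripper_force: 0.0
clock: 1.0
tcp_pos: [0.4976, 0.4175, 0.2403]
orientation: [-0.721, -3.057, 0.001]
contact_force: [-0.5, 0.9, -0.6]
grip_width: 0.0853
gripper_force: 0.0
tcp [0.4976 0.4175 0.2403] turn [-1.000e-03 -0.000e+00  1.107e+00] shift now-axes cm [-0.14 -0.26 11.13] shift after-turn axes cm [-3.000e-01 -1.000e-02  1.113e+01]
tool axes x,y,z in world (after turn): [[0.0, 1.0, 0.0], [1.0, 0.0, 0.0], [0.0, 0.0, -1.0]] q7 0.35
top (array([496.1, 413.9]), array([34.2, 33.3]), 56.4) 0.1596728385907606 1488
disc (array([496.3, 413.7]), array([71.1, 71. ]), 63.8) 0.12076678397463136 3403
```

View pics/w1.png

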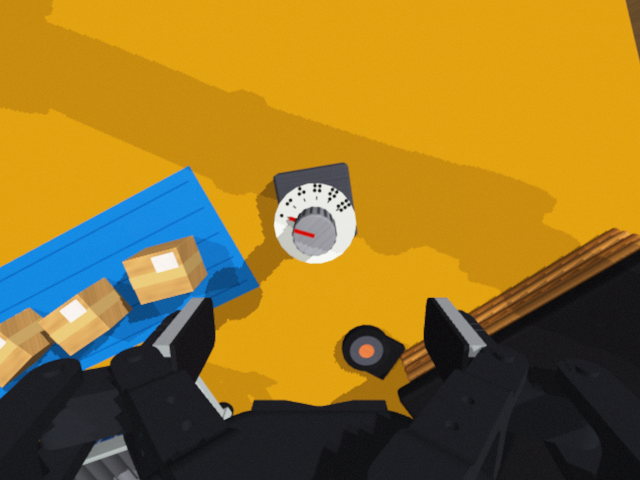

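The disc is at (315,222), and the red pointer points left toward the low marks. I'll zoom in to read it.

```bash
python3 -c "
import cv2;p=cv2.imread('pics/w1.png')[165:280,260:375];cv2.imwrite('pics/w1c.png',cv2.resize(p,(575,575),interpolation=cv2.INTER_CUBIC))"
```

```text
(no output)
```

View pics/w1c.png

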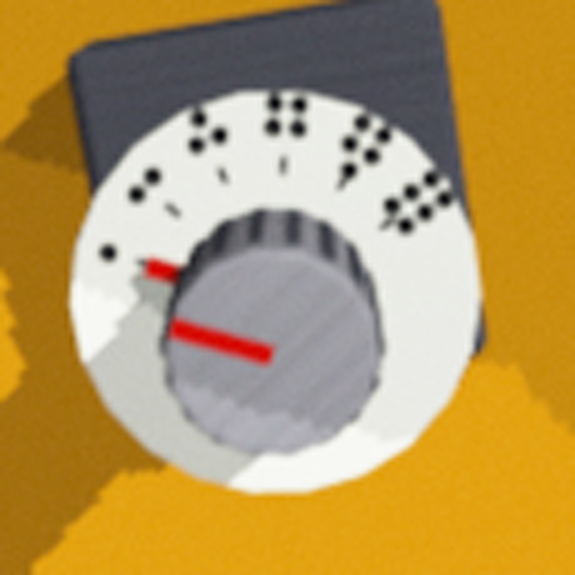

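The pointer is at mark 1, so it needs +1.35 rad clockwise, which is positive about tool z.

```bash
python3 -m crank '[[[-0.06,-0.36,3],[0,0,0]],[[0,0,3],[0,0,0]],[[0,0,3],[0,0,0]],[[0,0,2],[0,0,0]],[[0,0,0],[0,0,0]]]'; python3 -m crank '[[[0,0,0],[0,0,0]],[[0,0,0],[0,0,0]],[[0,0,0],[0,0,0]],[[0,0,0],[0,0,0]],[[0,0,0],[0,0,0]]]' 2.5 50;  python3 -m crank '[[[0,0,0],[0,0,0]],[[0,0,0],[0,0,0]],[[0,0,0],[0,0,0]]]'
```

```text
clock: 1.55
tcp_pos: [0.4927, 0.4149, 0.1273]
orientation: [-0.713, -3.055, 0.008]
contact_force: [-0.9, -0.2, -0.2]
grip_width: 0.0852
gripper_force: 0.0
clock: 2.05
tcp_pos: [0.4966, 0.4149, 0.1315]
orientation: [0.719, 3.058, 0.001]
contact_force: [-0.7, -0.1, -0.6]
grip_width: 0.0248
gripper_force: 0.0
clock: 2.35
tcp_pos: [0.4963, 0.4147, 0.1308]
orientation: [-0.719, -3.058, 0.0]
contact_force: [-0.1, -0.6, -0.5]
grip_width: 0.025
gripper_force: 0.0
```

Run:
```python
from h import *
a,d,o=grab("side"); b,d2,o=grab("wrist")
im=np.hstack([cv2.resize(a[290:420,280:440],(400,325)),cv2.resize(b,(400,325))]); save("g1",im); print(o["grip_width"],o["gripper_force"])
```

```text
0.024970326194627208 0.0
```

View pics/g1.png

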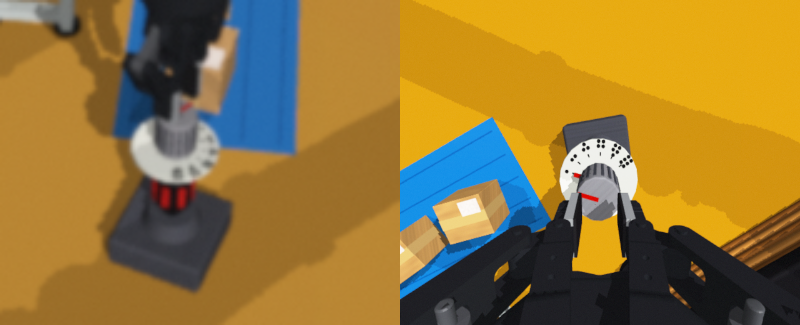

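Run:
```python
from h import *
for n in ["wrist","side","scene"]:
    p,d,o=grab(n); W=cloud(n,d,o); hsv=cv2.cvtColor(p,cv2.COLOR_RGB2HSV)
    R=Ro.from_rotvec(o["orientation"]).as_matrix(); T=(W-o["tcp_pos"])@R*1000   # tool frame mm
    near=(abs(T[...,0])<60)&(abs(T[...,1])<60)
    m=near&(abs(W[...,2]-.16)<.004); P=T[m]; print(n,"z.16 pts tool",len(P),rect(P/1000))
    m=near&(abs(W[...,2]-.1215)<.004); P=T[m]; print(" disc tool",len(P),rect(P/1000))
    m=near&(T[...,2]>-75)&(T[...,2]<5)&(hsv[...,2]<70); P=T[m]; print(" dark",len(P),np.percentile(P,[2,50,98],axis=0).round(0).tolist() if len(P) else 0)
    if n!="wrist": cv2.imwrite(f"/tmp/{n}g.png",p[:,:,::-1])
```

```text
wrist z.16 pts tool 3452 (array([0.3, 0.8]), array([31.4, 34.4]), 77.1)
 disc tool 6088 (array([ 0.8, -0.6]), array([69.7, 69.9]), 45.3)
 dark 2158 [[-9.0, -25.0, -75.0], [6.0, -9.0, -58.0], [17.0, 25.0, -3.0]]
side z.16 pts tool 93 (array([4.8, 1.3]), array([23.3, 35.3]), 8.3)
 disc tool 468 (array([1.4, 3.8]), array([66.6, 70. ]), 61.7)
 dark 113 [[-9.0, -15.0, -71.0], [2.0, -10.0, -58.0], [9.0, 29.0, -14.0]]
scene z.16 pts tool 151 (array([-2.4, -2.8]), array([28.5, 33.7]), 47.4)
 disc tool 449 (array([-5.2,  0. ]), array([70.2, 64.2]), 75.1)
 dark 66 [[-18.0, -23.0, -72.0], [-8.0, -6.0, -60.0], [1.0, 25.0, -7.0]]
```

```bash
python3 -m crank '[[[0,0,0],[0,0,0]],[[0,0,0],[0,0,0]],[[0,0,0],[0,0,0]],[[0,0,0],[0,0,0]],[[0,0,0],[0,0,0]]]' 0 60
python3 - <<'E'
from h import *
b,d2,o=grab("wrist"); save("g2",b[120:420,120:520])
W=cloud("wrist",d2,o)
R=Ro.from_rotvec(o["orientation"]).as_matrix(); T=(W-o["tcp_pos"])@R*1000
m=(T[...,2]<5)&(T[...,2]>-60); 
for z in range(-50,5,6):
    P=T[m&(abs(T[...,2]-z)<3)]; print(z,len(P),np.percentile(P[P[:,1]>0],[2,98],axis=0)[:, :2].round(0).tolist(),np.percentile(P[P[:,1]<0],[2,98],axis=0)[:, :2].round(0).tolist()) if len(P)>20 else 0
E
```

```text
clock: 3.1
tcp_pos: [0.4963, 0.4147, 0.1308]
orientation: [-0.719, -3.058, -0.0]
contact_force: [-0.3, -0.8, -0.0]
grip_width: 0.0001
gripper_force: 0.0
-50 403 [[6.0, 0.0], [11.0, 13.0]] [[6.0, -13.0], [11.0, -0.0]]
-44 198 [[6.0, 0.0], [11.0, 12.0]] [[6.0, -11.0], [11.0, -0.0]]
-32 635 [[-0.0, 0.0], [15.0, 14.0]] [[-0.0, -16.0], [15.0, -0.0]]
-26 1316 [[-1.0, 0.0], [16.0, 16.0]] [[-3.0, -17.0], [16.0, -1.0]]
-20 258 [[0.0, 0.0], [17.0, 17.0]] [[1.0, -18.0], [17.0, -0.0]]
-14 213 [[6.0, 0.0], [17.0, 15.0]] [[6.0, -17.0], [17.0, -0.0]]
-8 194 [[6.0, 0.0], [17.0, 15.0]] [[7.0, -17.0], [17.0, -0.0]]
-2 165 [[6.0, 0.0], [17.0, 15.0]] [[6.0, -17.0], [17.0, -0.0]]
4 89 [[6.0, 0.0], [17.0, 15.0]] [[7.0, -16.0], [17.0, -0.0]]
```

View pics/g2.png

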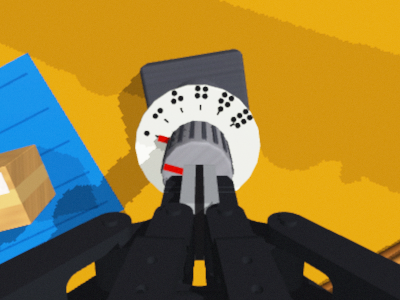

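```bash
python3 -m crank '[[[0,0,-2],[0,0,0]],[[0,0,-3],[0,0,0]],[[0,0,-3],[0,0,0]],[[0,0,0],[0,0,0]],[[0,0,0],[0,0,0]]]' 0 60
python3 - <<'E'
from h import *
for n in ["wrist","side"]:
    b,d2,o=grab(n)
    W=cloud(n,d2,o); print(o["tcp_pos"])
    R=Ro.from_rotvec(o["orientation"]).as_matrix(); T=(W-o["tcp_pos"])@R*1000
    m=(abs(T[...,0])<30)&(abs(T[...,1])<35)&(T[...,2]>-110)&(T[...,2]<20); P=T[m]
    print(n,np.histogram(P[:,2],bins=range(-110,25,6)))
    v,u=np.nonzero(m); print(u.min(),u.max(),v.min(),v.max())
save("g3",b[200:420,260:560])
E
```

```text
clock: 3.65
tcp_pos: [0.4966, 0.4149, 0.2115]
orientation: [0.719, 3.057, 0.002]
contact_force: [-0.2, 0.4, -0.5]
grip_width: -0.0001
gripper_force: 0.0
[0.49661275 0.41493866 0.21145181]
wrist (array([3968, 2468, 5193, 3038, 1623,  906,  342,  547,  482,  435,  336,
         51,    0,    0,    0,    0,    0,    0,    0,    0,    0,    0]), array([-110, -104,  -98,  -92,  -86,  -80,  -74,  -68,  -62,  -56,  -50,
        -44,  -38,  -32,  -26,  -20,  -14,   -8,   -2,    4,   10,   16,
         22]))
171 466 285 452
[0.49600228 0.41444276 0.21027515]
side (array([49, 33, 51, 51, 28,  9, 17, 31, 32, 29, 25,  9,  3,  0,  0,  0,  0,
        0,  0,  0,  0,  0]), array([-110, -104,  -98,  -92,  -86,  -80,  -74,  -68,  -62,  -56,  -50,
        -44,  -38,  -32,  -26,  -20,  -14,   -8,   -2,    4,   10,   16,
         22]))
339 369 268 306
```

View pics/g3.png

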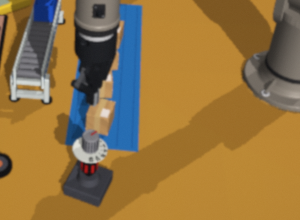

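Both cameras show the fingers ending about 42 mm behind the reported TCP, so every approach has to go 42 mm deeper. I'll open and regrip that much lower.

```bash
python3 -m crank '[[[0,0,0],[0,0,0]],[[0,0,0],[0,0,0]],[[0,0,0],[0,0,0]],[[0,0,0],[0,0,0]],[[0,0,0],[0,0,0]]]' 8.5 60
python3 - <<'E'
from h import *
b,d2,o=grab("wrist");W=cloud("wrist",d2,o)
R=Ro.from_rotvec(o["orientation"]).as_matrix(); T=(W-o["tcp_pos"])@R*1000
for s in (1,-1):
    m=(abs(T[...,0])<30)&(s*T[...,1]>20)&(s*T[...,1]<70)&(T[...,2]>-110)&(T[...,2]<20); P=T[m]; z=np.percentile(P[:,2],99.8); Q=P[P[:,2]>z-6]
    print(s,z.round(1),P[:,2].max().round(1),np.percentile(Q,[0,100],axis=0).round(1).tolist())
E
python3 -m crank '[[[0,0,3],[0,0,0]],[[0,0,3],[0,0,0]],[[0,0,3],[0,0,0]],[[0,0,2],[0,0,0]],[[0,0,1.0],[0,0,0]]]'
python3 -m crank '[[[0,0,0],[0,0,0]],[[0,0,0],[0,0,0]],[[0,0,0],[0,0,0]],[[0,0,0],[0,0,0]],[[0,0,0],[0,0,0]]]' 2 60;  python3 -m crank '[[[0,0,0],[0,0,0]],[[0,0,0],[0,0,0]]]'
```

```text
clock: 4.25
tcp_pos: [0.4964, 0.4147, 0.2107]
orientation: [-0.719, -3.058, 0.0]
contact_force: [-0.3, -0.4, -0.2]
grip_width: 0.0721
gripper_force: 0.0
1 -47.6 -46.1 [[-11.9, 35.9, -53.6], [11.2, 47.4, -46.1]]
-1 -47.7 -45.8 [[-11.4, -47.7, -53.6], [10.9, -35.5, -45.8]]
clock: 4.8
tcp_pos: [0.4954, 0.4139, 0.0887]
orientation: [-0.718, -3.057, 0.004]
contact_force: [-0.4, 0.4, 0.2]
grip_width: 0.0853
gripper_force: 0.0
clock: 5.3
tcp_pos: [0.4963, 0.4137, 0.0925]
orientation: [-0.72, -3.058, 0.001]
contact_force: [-4.7, -4.4, 8.3]
grip_width: 0.0321
gripper_force: 59.3
clock: 5.5
tcp_pos: [0.4963, 0.4137, 0.0925]
orientation: [-0.72, -3.058, 0.001]
contact_force: [-3.1, -5.4, 7.8]
grip_width: 0.0323
gripper_force: 59.3
```

```bash
python3 -m crank '[[[0,0,0],[0,0,0.14]],[[0,0,0],[0,0,0.14]],[[0,0,0],[0,0,0.14]],[[0,0,0],[0,0,0.14]],[[0,0,0],[0,0,0.14]]]'; python3 -m crank '[[[0,0,0],[0,0,0.14]],[[0,0,0],[0,0,0.14]],[[0,0,0],[0,0,0.14]],[[0,0,0],[0,0,0.14]],[[0,0,0],[0,0,0.11]]]';python3 -m crank '[[[0,0,0],[0,0,0]],[[0,0,0],[0,0,0]]]'
python3 - <<'E'
from h import *
b,d,o=grab("wrist"); print(o["joints"][6]); save("s2",b[150:400,170:470])
E
```

```text
clock: 6.0
tcp_pos: [0.4961, 0.4135, 0.0925]
orientation: [-1.732, -2.621, 0.002]
contact_force: [-4.9, -5.3, 9.0]
grip_width: 0.0323
gripper_force: 59.6
clock: 6.5
tcp_pos: [0.4958, 0.4135, 0.0926]
orientation: [-2.497, -1.906, 0.003]
contact_force: [-6.0, -5.7, 9.8]
grip_width: 0.0325
gripper_force: 59.7
clock: 6.7
tcp_pos: [0.4958, 0.4135, 0.0926]
orientation: [-2.492, -1.913, 0.003]
contact_force: [-6.2, -5.4, 9.7]
grip_width: 0.0325
gripper_force: 59.8
-0.8106954588115459
```

View pics/s2.png

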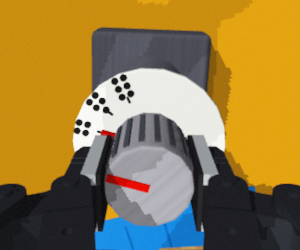

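```bash
python3 -m crank '[[[0,0,0],[0,0,0]],[[0,0,0],[0,0,0]],[[0,0,0],[0,0,0]],[[0,0,0],[0,0,0]],[[0,0,0],[0,0,0]]]' 8.5; python3 -m crank '[[[0,0,-2],[0,0,0]],[[0,0,-4],[0,0,0]],[[0,0,-4],[0,0,-0.12]],[[0,0,-4],[0,0,-0.12]],[[0,0,0],[0,0,0]]]';python3 -m crank '[[[0,0,0],[0,0,0]],[[0,0,0],[0,0,0]]]'
python3 - <<'E'
from h import *
b,d,o=grab("wrist"); 
W=cloud("wrist",d,o); P=(abs(W[...,0]-.4962)<.03)&(abs(W[...,1]-.414)<.03)&(W[...,2]>.1); v,u=np.nonzero(P); c=int(u.mean()),int(v.mean()); 
save("s3",cv2.resize(b[c[1]-50:c[1]+50,c[0]-50:c[0]+50],(400,400),interpolation=2)); go([.668,-.118,.20],0,0,o); go([.668,-.118,.20],0,0.14,o);go([.668,-.118,.20],0,-0.14,o)
E
```

```text
clock: 7.25
tcp_pos: [0.4964, 0.4148, 0.0908]
orientation: [-2.492, -1.914, -0.0]
contact_force: [0.4, -0.4, -0.2]
grip_width: 0.0851
gripper_force: 0.0
clock: 7.75
tcp_pos: [0.4996, 0.4166, 0.2374]
orientation: [-2.242, -2.2, -0.017]
contact_force: [-0.2, 0.3, -0.5]
grip_width: 0.0847
gripper_force: 0.0
clock: 7.95
tcp_pos: [0.4956, 0.4142, 0.2294]
orientation: [-2.245, -2.197, 0.004]
contact_force: [0.4, -0.2, -0.7]
grip_width: 0.0846
gripper_force: 0.0
tcp [0.4956 0.4142 0.2294] turn [-0.002  0.002 -0.022] shift now-axes cm [-52.83  18.4    2.99] shift after-turn axes cm [-53.22  17.24   2.94]
tool axes x,y,z in world (after turn): [[0.0, 1.0, 0.0], [1.0, 0.0, 0.0], [0.0, 0.0, -1.0]] q7 -0.65
tcp [0.4956 0.4142 0.2294] turn [-0.     0.142 -0.022] shift now-axes cm [-52.83  18.4    2.99] shift after-turn axes cm [-53.11  17.24  -4.52]
tool axes x,y,z in world (after turn): [[0.0, 0.99, 0.14], [1.0, 0.0, 0.0], [0.0, 0.14, -0.99]] q7 -0.65
tcp [0.4956 0.4142 0.2294] turn [-0.003 -0.138 -0.022] shift now-axes cm [-52.83  18.4    2.99] shift after-turn axes cm [-52.29  17.24  10.33]
tool axes x,y,z in world (after turn): [[0.0, 0.99, -0.14], [1.0, 0.0, 0.0], [0.0, -0.14, -0.99]] q7 -0.65
```

View pics/s3.png

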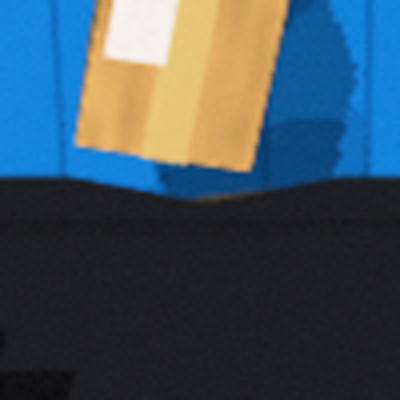

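The crop missed the pointer: it shows carton 4, not the disc. I'll check the pointer angle numerically instead.

```bash
cat >> h.py <<'E'
def pray(p,o,z,mask):
    m=optics.camera_model("wrist"); f=240/np.tan(np.radians(m["vertical_fov"]/2)); v,u=np.nonzero(mask)
    C=np.stack([(u-m["cx"])/f,(v-m["cy"])/f,np.ones(len(u))],-1); H=m["hand_eye"]; R=Ro.from_rotvec(o["orientation"]).as_matrix()
    D=C@H[:3,:3].T@R.T; c=R@H[:3,3]+o["tcp_pos"]; return c+D*((z-c[2])/D[:,2])[:,None]
def pointer(p,o):
    hsv=cv2.cvtColor(p,cv2.COLOR_RGB2HSV); red=((hsv[...,0]<6)|(hsv[...,0]>174))&(hsv[...,1]>170)&(hsv[...,2]>120)
    P=pray(p,o,.16,red)[:,:2]-[.4962,.414]; P=P[np.hypot(*P.T)<.016]; a=P.mean(0); print(len(P),a,"angle",np.arctan2(a[1],a[0]))
E
python3 - <<'E'
from h import *
p=cv2.imread("pics/w1.png")[:,:,::-1].copy(); pointer(p,dict(orientation=np.array([-.721,-3.057,.001]),tcp_pos=np.array([.4976,.4175,.2403])))
p,d,o=grab("wrist"); pointer(p,o)
E
```

```text
63 [-0.00602894 -0.00568041] angle -2.3859504528558637
71 [-0.0070351   0.00375436] angle 2.651379724348449
```

```bash
python3 -m crank '[[[-2,0.6,0],[0,0,0]],[[-4,1.4,0],[0,0,0]],[[-4,1.4,0],[0,0,0]],[[-4,1.4,0],[0,0,0]],[[-4,1.4,0],[0,0,0]]]';python3 -m crank '[[[-4,1.4,0],[0,0,0]],[[-4,1.4,0],[0,0,0]],[[-4,1.4,0],[0,0,0]],[[-4,1.4,0],[0,0,0]],[[-4,1.4,0],[0,0,0]]]'; python3 -m crank '[[[-4,1.4,0],[0,0,0]],[[-4,1.4,0],[0,0,0]],[[-4,1.4,0],[0,0,0]],[[-2.8,1,0],[0,0,-0.022]],[[0,0,0],[0,0,0]]]'; python3 -m crank '[[[0,0,0],[0,0.14,0]],[[0,0,0],[0,0,0]],[[0,0,0],[0,0,0]]]';  python3 - <<'E'
from h import *
p,d,o=grab("wrist"); W=cloud("wrist",d,o); save("t1",p)
X,Y,Z=[W[...,i] for i in range(3)]; hsv=cv2.cvtColor(p,cv2.COLOR_RGB2HSV)
b=(hsv[...,0]>105)&(hsv[...,0]<130)&(hsv[...,1]>120)&(X>.61)&(X<.72)&(Y<-.04)&(Z>.065); P=W[b]; print("trays",rect(P),len(P),P.min(0).round(3),P.max(0).round(3))
Q=P.copy();Q[:,2]-=0.1405*(Q[:,1]); print("rim h pct",np.percentile(Q[:,2],[50,90,95,98]).round(4))
c=cv2.minAreaRect
t=Q[:,2]>np.percentile(Q[:,2],98)-.006; print("rim rect",rect(P[t]))
m=(abs(X-.668)<.02)&(Y>-.07)&(Y<.15)&(Z>.03)&(Z<.12); P=W[m]; print(len(P),"roller top h",np.percentile((P[:,2]-.1405*P[:,1]),[50,80,90,95]).round(4))
for s in (-1,1):
    m=(abs(X-.668-s*.034)<.02)&(Y>-.07)&(Y<.15)&(Z-.1405*Y>.086)&(Z-.1405*Y<.1); P=W[m]; print("guide",s,len(P),np.percentile(P[:,0],[5,50,95]).round(4) if len(P)>5 else 0, np.polyfit(P[:,1],P[:,0],1).round(4) if len(P)>5 else 0)
go([.668,-.118,.20],0,0.14,o)
E
```

```text
clock: 8.55
tcp_pos: [0.5546, 0.2302, 0.2301]
orientation: [2.246, 2.197, -0.002]
contact_force: [1.0, 0.4, 0.6]
grip_width: 0.085
gripper_force: 0.0
clock: 9.05
tcp_pos: [0.6199, 0.0289, 0.2301]
orientation: [-2.246, -2.196, 0.002]
contact_force: [1.4, 0.8, 0.7]
grip_width: 0.0852
gripper_force: 0.0
clock: 9.55
tcp_pos: [0.668, -0.1251, 0.2302]
orientation: [2.228, 2.211, -0.006]
contact_force: [-0.1, -1.5, 0.6]
grip_width: 0.0848
gripper_force: 0.0
clock: 9.85
tcp_pos: [0.6681, -0.1196, 0.2302]
orientation: [-2.153, -2.146, -0.148]
contact_force: [0.2, 0.6, -0.1]
grip_width: 0.0849
gripper_force: 0.0
trays (array([ 654.2, -150.1]), array([ 84.2, 134.5]), 0.2) 5041 [ 0.612 -0.217  0.065] [ 0.697 -0.083  0.327]
rim h pct [0.1131 0.1291 0.1295 0.1299]
rim rect (array([ 654., -154.]), array([ 82.7, 127.3]), 1.2)
6212 roller top h [0.0767 0.078  0.0785 0.0789]
guide -1 1372 [0.6297 0.633  0.6362] [-0.0193  0.6332]
guide 1 1351 [0.697  0.7003 0.7037] [-0.0209  0.7006]
tcp [ 0.6681 -0.1196  0.2302] turn [-0.001  0.002 -0.003] shift now-axes cm [-0.26 -0.    3.01] shift after-turn axes cm [-0.27 -0.01  3.01]
tool axes x,y,z in world (after turn): [[0.0, 0.99, 0.14], [1.0, 0.0, 0.0], [0.0, 0.14, -0.99]] q7 0.41
```

View pics/t1.png

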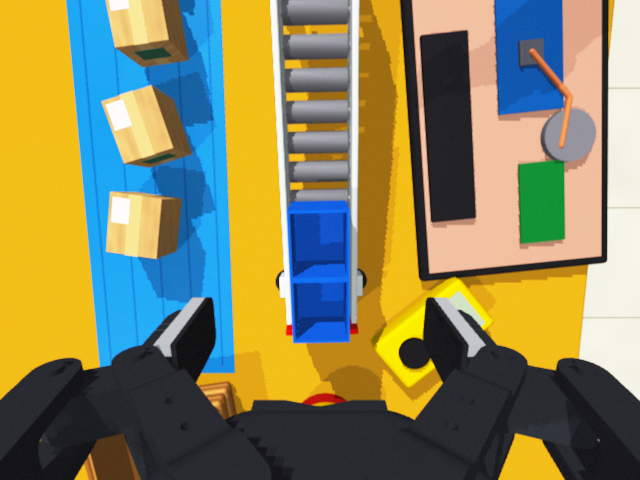

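The picture shows both trays at (320,240) and (320,310) in the lane, with the red stop at (320,328) and the mat with cartons at left. The guides give lane centre x = 0.6668 − 0.02y and roller height z = 0.0786 + 0.1405y. I'll grip tray 2 first.

```bash
cat >> h.py <<'E'
YAW=0.02
def lane(y,h): # tip h above rollers at lane surface y -> TCP target
    n=np.array([0,-.139,.990]); return np.array([.6668-.02*y,y,.0786+.1405*y])+n*(h-.044)
E
python3 - <<'E'
from h import *
go(lane(-.115,.018),YAW,.14)
E
```

```text
tcp [ 0.6685 -0.1175  0.2303] turn [-0.001  0.001 -0.02 ] shift now-axes cm [-2.08  0.08 19.25] shift after-turn axes cm [-2.100e+00  1.000e-02  1.925e+01]
tool axes x,y,z in world (after turn): [[-0.02, 0.99, 0.14], [1.0, 0.02, 0.0], [0.0, 0.14, -0.99]] q7 0.41
```

```bash
python3 -m crank '[[[-2.1,0,2],[0,0,-0.02]],[[0,0,4],[0,0,0]],[[0,0,4],[0,0,0]],[[0,0,4],[0,0,0]],[[0,0,0],[0,0,0]]]';python3 -m crank '[[[0,0,2],[0,0,0]],[[0,0,2],[0,0,0]],[[0,0,1.2],[0,0,0]],[[0,0,0],[0,0,0]],[[0,0,0],[0,0,0]]]';  python3 -c "
from h import *
go(lane(-.115,.018),YAW,.14)"
python3 -m crank '[[[0,0,0],[0,0,0]],[[0,0,0],[0,0,0]],[[0,0,0],[0,0,0]],[[0,0,0],[0,0,0]],[[0,0,0],[0,0,0]]]' 4 30
python3 -m crank '[[[0,0,-1],[0,0,0]],[[0,0,-3],[0,0,0]],[[0,0,-4],[0,0,0]],[[0,0,-4],[0,0,0]],[[0,0,-3],[0,0,0]]]'
python3 - <<'E'
from h import *
s=grab("scene"); p,d,o=grab("wrist"); print(o["grip_width"],o["gripper_force"]); 
W=cloud("wrist",d,o); R=Ro.from_rotvec(o["orientation"]).as_matrix(); T=(W-o["tcp_pos"])@R*1000; hsv=cv2.cvtColor(p,cv2.COLOR_RGB2HSV)
b=(hsv[...,0]>105)&(hsv[...,0]<130)&(hsv[...,1]>120)&(abs(T[...,0])<60)&(abs(T[...,1])<30)&(T[...,2]<10)&(T[...,2]>-90); P=T[b]; print(len(P),P.min(0).round(),P.max(0).round())
W=cloud("scene",s[1]); P=W[(abs(W[...,2]-.061)<.006)&(W[...,0]>.38)&(W[...,0]<.6)&(W[...,1]<-.28)&(W[...,1]>-.55)]; print("basket",rect(P))
th=np.radians(8.5); print("b center + tray slots", [(.494+.0*0 - np.sin(th)*s*.04, -.4135+np.cos(th)*s*.04) for s in (1,-1)])
E
```

```text
clock: 10.4
tcp_pos: [0.6651, -0.1135, 0.0834]
orientation: [-2.116, -2.169, -0.143]
contact_force: [0.3, 1.0, -0.5]
grip_width: 0.0851
gripper_force: 0.0
clock: 10.9
tcp_pos: [0.67, -0.1111, 0.0391]
orientation: [-2.127, -2.173, -0.153]
contact_force: [-0.8, 0.2, 0.1]
grip_width: 0.0846
gripper_force: 0.0
tcp [ 0.67   -0.1111  0.0391] turn [0.001 0.    0.002] shift now-axes cm [-0.06 -0.1   0.24] shift after-turn axes cm [-0.06 -0.1   0.24]
tool axes x,y,z in world (after turn): [[-0.02, 0.99, 0.14], [1.0, 0.02, 0.0], [0.0, 0.14, -0.99]] q7 0.55
clock: 11.4
tcp_pos: [0.6698, -0.1115, 0.0389]
orientation: [-2.128, -2.172, -0.154]
contact_force: [-1.3, -0.5, 5.5]
grip_width: 0.0537
gripper_force: 31.7
clock: 11.9
tcp_pos: [0.6697, -0.1331, 0.1895]
orientation: [-2.129, -2.173, -0.154]
contact_force: [-0.1, -0.5, -0.5]
grip_width: 0.0539
gripper_force: 31.8
0.053641979898290525 31.77732825279236
27223 [-32. -30. -76.] [ 32.  28. -23.]
basket (array([ 493.6, -418.8]), array([160.7, 196.5]), 8.5)
b center + tray slots [(np.float64(0.48808762355481555), np.float64(-0.3739393654655233)), (np.float64(0.49991237644518444), np.float64(-0.45306063453447665))]
```

```bash
python3 -c "
from h import *
go([.4997,-.456,.12],.148,0)"
```

```text
tcp [ 0.6718 -0.1344  0.1921] turn [ 0.02  -0.137 -0.128] shift now-axes cm [-32.48 -17.9    2.58] shift after-turn axes cm [-29.27 -21.77   7.21]
tool axes x,y,z in world (after turn): [[-0.15, 0.99, 0.0], [0.99, 0.15, 0.0], [0.0, 0.0, -1.0]] q7 0.48
```

```bash
python3 -m crank '[[[0,0,0],[0.01,-0.068,-0.064]],[[0,0,0],[0.01,-0.068,-0.064]],[[-2.9,-2.2,0],[0,0,0]],[[-2.9,-2.2,0],[0,0,0]],[[-2.9,-2.2,0],[0,0,0]]]'; python3 -m crank '[[[-2.9,-2.2,0],[0,0,0]],[[-2.9,-2.2,0],[0,0,0]],[[-2.9,-2.2,0],[0,0,0]],[[-2.9,-2.2,0],[0,0,0]],[[-2.9,-2.2,0],[0,0,0]]]'; python3 -m crank '[[[-2.9,-2.2,1],[0,0,0]],[[-3.2,-2,3],[0,0,0]],[[0,0,3],[0,0,0]],[[0,0,0],[0,0,0]],[[0,0,0],[0,0,0]]]'
python3 - <<'E'
from h import *
go([.4997,-.456,-.009],.148,0)
p,d,o=grab("wrist"); W=cloud("wrist",d,o); P=W[(W[...,2]>.05)&(W[...,2]<.069)&(W[...,1]>-.36)&(W[...,1]<-.27)&(W[...,0]>.38)&(W[...,0]<.6)]
if len(P): print(len(P),np.polyfit(P[:,0],P[:,1],1), np.percentile(P[:,1],[2,98]))
E
```

```text
clock: 12.5
tcp_pos: [0.6159, -0.228, 0.1856]
orientation: [-2.041, -2.376, 0.006]
contact_force: [0.0, -0.5, -0.4]
grip_width: 0.0535
gripper_force: 21.4
clock: 13.0
tcp_pos: [0.5285, -0.3883, 0.186]
orientation: [-2.042, -2.374, 0.005]
contact_force: [-0.7, -0.1, -0.2]
grip_width: 0.0537
gripper_force: 35.8
clock: 13.5
tcp_pos: [0.4971, -0.4528, 0.1163]
orientation: [-2.041, -2.375, 0.004]
contact_force: [0.4, 0.4, -0.4]
grip_width: 0.0535
gripper_force: 35.8
tcp [ 0.4971 -0.4528  0.1163] turn [-0.009 -0.006  0.003] shift now-axes cm [-0.43  0.32 12.53] shift after-turn axes cm [-0.36  0.21 12.53]
tool axes x,y,z in world (after turn): [[-0.15, 0.99, 0.0], [0.99, 0.15, 0.0], [0.0, 0.0, -1.0]] q7 1.08
8529 [ 0.07357954 -0.36645676] [-0.35781568 -0.3126546 ]
```

```bash
python3 -m crank '[[[-0.3,0.2,3],[0,0,0]],[[0,0,3],[0,0,0]],[[0,0,3],[0,0,0]],[[0,0,2],[0,0,0]],[[0,0,1],[0,0,0]]]'; python3 -m crank '[[[0,0,0.3],[0,0,0]],[[0,0,0],[0,0,0]],[[0,0,0],[0,0,0]]]'; python3 -m crank '[[[0,0,0],[0,0,0]],[[0,0,0],[0,0,0]],[[0,0,0],[0,0,0]],[[0,0,0],[0,0,0]]]' 6.4;  python3 -m crank '[[[0,0,-2],[0,0,0]],[[0,0,-4],[0,0,0]],[[0,0,-4],[0,0,0]],[[0,0,-4],[0,0,0]],[[0,0,-4],[0,0,0]]]'; python3 -m crank '[[[0,0,-3],[0,0,0]],[[0,0,0],[0,0,0]],[[0,0,0],[0,0,0]]]' 8.5
python3 - <<'E'
from h import *
p,d,o=grab("scene"); W=cloud("scene",d); hsv=cv2.cvtColor(p,cv2.COLOR_RGB2HSV)
b=(hsv[...,0]>105)&(hsv[...,0]<130)&(hsv[...,1]>120)
P=W[b&(W[...,0]<.6)&(W[...,0]>.4)&(W[...,1]<-.3)]; print("in basket",rect(P),P[:,2].max())
P=W[b&(W[...,0]>.62)&(W[...,0]<.72)&(W[...,1]<-.04)&(W[...,2]>.055)]; print("tray1",rect(P),P.min(0).round(3),P.max(0).round(3))
go(lane(-.179,.15),YAW,.14,o)
E
```

```text
clock: 14.05
tcp_pos: [0.4995, -0.4551, -0.0035]
orientation: [-2.041, -2.377, 0.004]
contact_force: [-0.1, -0.2, -0.6]
grip_width: 0.0534
gripper_force: 35.9
clock: 14.35
tcp_pos: [0.4993, -0.4571, -0.0045]
orientation: [-2.045, -2.377, 0.005]
contact_force: [-0.2, -0.6, -1.2]
grip_width: 0.0538
gripper_force: 35.9
clock: 14.75
tcp_pos: [0.4983, -0.4564, -0.006]
orientation: [-2.044, -2.375, 0.005]
contact_force: [-0.4, 0.2, 1.1]
grip_width: 0.0641
gripper_force: 0.0
clock: 15.25
tcp_pos: [0.4994, -0.4568, 0.1754]
orientation: [-2.044, -2.375, 0.005]
contact_force: [0.1, 0.4, 0.2]
grip_width: 0.064
gripper_force: 0.0
clock: 15.55
tcp_pos: [0.5001, -0.4571, 0.2043]
orientation: [-2.044, -2.376, 0.005]
contact_force: [0.9, -0.2, -0.9]
grip_width: 0.0849
gripper_force: 0.0
in basket (array([ 482.9, -466.8]), array([97.3, 81. ]), 8.5) 0.05996674084516288
tray1 (array([ 668.5, -181.5]), array([57.8, 70.9]), 1.0) [ 0.639 -0.217  0.055] [ 0.698 -0.146  0.111]
tcp [ 0.5001 -0.4571  0.2043] turn [-0.019  0.137  0.129] shift now-axes cm [23.48 20.8   4.53] shift after-turn axes cm [25.09 17.53  8.22]
tool axes x,y,z in world (after turn): [[-0.02, 0.99, 0.14], [1.0, 0.02, 0.0], [0.0, 0.14, -0.99]] q7 1.04
```

```bash
python3 -m crank '[[[2.6,2.3,0],[0,0,0]],[[2.6,2.3,0],[0,0,0]],[[2.6,2.3,0],[0,0,0]],[[2.6,2.3,0],[0,0,0]],[[2.6,2.3,0],[0,0,0]]]';python3 -m crank '[[[2.6,2.3,0],[0,0,0]],[[2.6,2.3,0],[0,0,0]],[[2.6,2.3,0],[0,0,0]],[[2.6,2.4,0],[0,0,0]],[[0,0,0],[0,0,0]]]'; python3 -m crank '[[[0,0,0],[-0.01,0.068,0.064]],[[0,0,0],[-0.01,0.068,0.064]],[[0,0,0],[0,0,0]],[[0,0,0],[0,0,0]]]'
python3 - <<'E'
from h import *
go(lane(-.179,.018),YAW,.14)
E
```

```text
clock: 16.1
tcp_pos: [0.594, -0.3094, 0.2013]
orientation: [-2.042, -2.373, 0.007]
contact_force: [-0.1, -0.3, 0.1]
grip_width: 0.0852
gripper_force: 0.0
clock: 16.6
tcp_pos: [0.6733, -0.1863, 0.2]
orientation: [-2.029, -2.381, 0.003]
contact_force: [-0.2, 0.7, -0.1]
grip_width: 0.0845
gripper_force: 0.0
clock: 17.0
tcp_pos: [0.6698, -0.1952, 0.2017]
orientation: [-2.126, -2.171, -0.149]
contact_force: [-0.3, 0.2, 0.1]
grip_width: 0.0849
gripper_force: 0.0
tcp [ 0.6698 -0.1952  0.2017] turn [-0.002  0.001  0.001] shift now-axes cm [-0.45  0.08 17.51] shift after-turn axes cm [-0.47  0.04 17.51]
tool axes x,y,z in world (after turn): [[-0.02, 0.99, 0.14], [1.0, 0.02, 0.0], [0.0, 0.14, -0.99]] q7 0.56
```

```bash
python3 -m crank '[[[-0.4,0,3],[0,0,0]],[[0,0,4],[0,0,0]],[[0,0,4],[0,0,0]],[[0,0,3],[0,0,0]],[[0,0,2],[0,0,0]]]';python3 -m crank '[[[0,0,1.4],[0,0,0]],[[0,0,0],[0,0,0]],[[0,0,0],[0,0,0]]]';  python3 -m crank '[[[0,0,0],[0,0,0]],[[0,0,0],[0,0,0]],[[0,0,0],[0,0,0]],[[0,0,0],[0,0,0]],[[0,0,0],[0,0,0]]]' 4 30
python3 -m crank '[[[0,0,-1],[0,0,0]],[[0,0,-3],[0,0,0]],[[0,0,-4],[0,0,0]],[[0,0,-4],[0,0,0]],[[0,0,-3],[0,0,0]]]'; python3 -m crank '[[[0,0,0],[0.01,-0.068,-0.064]],[[0,0,0],[0.01,-0.068,-0.064]],[[0,0,0],[0,0,0]],[[0,0,0],[0,0,0]]]'
python3 - <<'E'
from h import *
go([.487,-.374,-.007],.148,0)
E
```

```text
clock: 17.5
tcp_pos: [0.6694, -0.1731, 0.0408]
orientation: [-2.12, -2.174, -0.149]
contact_force: [-0.4, 0.5, -0.2]
grip_width: 0.0851
gripper_force: 0.0
clock: 17.8
tcp_pos: [0.6713, -0.174, 0.0309]
orientation: [-2.126, -2.174, -0.152]
contact_force: [0.9, -0.8, 0.1]
grip_width: 0.085
gripper_force: 0.0
clock: 18.3
tcp_pos: [0.6715, -0.1748, 0.0316]
orientation: [-2.128, -2.173, -0.154]
contact_force: [-1.0, 0.1, 6.3]
grip_width: 0.0538
gripper_force: 32.5
clock: 18.8
tcp_pos: [0.6712, -0.1962, 0.1821]
orientation: [-2.129, -2.173, -0.154]
contact_force: [1.5, -0.0, -0.6]
grip_width: 0.0537
gripper_force: 31.9
clock: 19.2
tcp_pos: [0.6706, -0.1945, 0.1788]
orientation: [-2.043, -2.373, 0.004]
contact_force: [-0.1, -0.6, -1.1]
grip_width: 0.0538
gripper_force: 31.9
tcp [ 0.6706 -0.1945  0.1788] turn [-0.008 -0.006  0.001] shift now-axes cm [-15.13 -20.67  18.66] shift after-turn axes cm [-15.05 -20.81  18.58]
tool axes x,y,z in world (after turn): [[-0.15, 0.99, 0.0], [0.99, 0.15, 0.0], [0.0, 0.0, -1.0]] q7 0.59
```

```bash
python3 -m crank '[[[-1.5,-2,0],[0,0,0]],[[-2.4,-3.3,0],[0,0,0]],[[-2.4,-3.3,0],[0,0,0]],[[-2.4,-3.3,0],[0,0,0]],[[-2.4,-3.3,0],[0,0,0]]]'; python3 -m crank '[[[-2.4,-3.3,0],[0,0,0]],[[-1.6,-2.2,3],[0,0,0]],[[0,0,3],[0,0,0]],[[0,0,0],[0,0,0]],[[0,0,0],[0,0,0]]]';python3 - <<'E'
from h import *
go([.487,-.374,-.007],.148,0)
E
```

```text
clock: 19.7
tcp_pos: [0.5346, -0.3301, 0.1795]
orientation: [-2.048, -2.37, 0.005]
contact_force: [0.1, -1.0, -0.3]
grip_width: 0.0538
gripper_force: 31.9
clock: 20.2
tcp_pos: [0.4878, -0.3756, 0.1199]
orientation: [-2.045, -2.372, 0.005]
contact_force: [1.0, 0.4, 0.1]
grip_width: 0.0537
gripper_force: 31.9
tcp [ 0.4878 -0.3756  0.1199] turn [-0.009 -0.005  0.   ] shift now-axes cm [ 0.1   0.05 12.69] shift after-turn axes cm [ 0.17 -0.06 12.69]
tool axes x,y,z in world (after turn): [[-0.15, 0.99, 0.0], [0.99, 0.15, 0.0], [0.0, 0.0, -1.0]] q7 0.98
```

Lower it and release, then lift, check, and re-measure the cartons.

```bash
python3 -m crank '[[[0.2,0,3],[0,0,0]],[[0,0,3],[0,0,0]],[[0,0,3],[0,0,0]],[[0,0,2],[0,0,0]],[[0,0,1],[0,0,0]]]'; python3 -m crank '[[[0,0,0.4],[0,0,0]],[[0,0,0],[0,0,0]],[[0,0,0],[0,0,0]]]'; python3 -m crank '[[[0,0,0],[0,0,0]],[[0,0,0],[0,0,0]],[[0,0,0],[0,0,0]],[[0,0,0],[0,0,0]]]' 6.4;  python3 -m crank '[[[0,0,-2],[0,0,0]],[[0,0,-4],[0,0,0]],[[0,0,-4],[0,0,0]],[[0,0,-4],[0,0,0]],[[0,0,-4],[0,0,0]]]'; python3 -m crank '[[[0,0,-2],[0,0,0]],[[0,0,0],[0,0,0]],[[0,0,0],[0,0,0]]]' 8.5
cat >> h.py <<'E'
def cartons(n,lo=.045):
    p,d,o=grab(n); W=cloud(n,d,o); X,Y,Z=W[...,0],W[...,1],W[...,2]
    m=((X>.38)&(X<.58)&(Y>-.25)&(Y<.32)&(Z>lo)&(Z<.062)).astype(np.uint8); k,l,s,c=cv2.connectedComponentsWithStats(cv2.erode(m,np.ones((2,2))))
    for i in range(1,k):
        if s[i,4]>60: P=W[l==i]; print(n,"carton",rect(P),s[i,4],P[:,2].max().round(3))
    return p,W,o
E
python3 - <<'E'
from h import *
p,W,o=cartons("scene"); cartons("side")
hsv=cv2.cvtColor(p,cv2.COLOR_RGB2HSV); b=(hsv[...,0]>105)&(hsv[...,0]<130)&(hsv[...,1]>120)
P=W[b&(W[...,0]<.6)&(W[...,0]>.4)&(W[...,1]<-.32)]; print("in basket",rect(P),P[:,2].max())
go([.475,-.106,.18],.148,0,o)
save("b1",p)
E
```

```text
clock: 20.7
tcp_pos: [0.4879, -0.3724, -0.0005]
orientation: [-2.042, -2.376, 0.004]
contact_force: [-0.7, -0.6, -0.1]
grip_width: 0.0535
gripper_force: 32.0
clock: 21.0
tcp_pos: [0.4879, -0.3735, -0.0028]
orientation: [-2.045, -2.377, 0.005]
contact_force: [1.3, 0.1, -1.1]
grip_width: 0.0538
gripper_force: 32.0
clock: 21.4
tcp_pos: [0.4869, -0.3729, -0.004]
orientation: [-2.044, -2.375, 0.005]
contact_force: [-0.0, -0.7, 0.7]
grip_width: 0.0638
gripper_force: 0.0
clock: 21.9
tcp_pos: [0.488, -0.3733, 0.1774]
orientation: [-2.044, -2.375, 0.005]
contact_force: [0.6, 0.5, -0.9]
grip_width: 0.0639
gripper_force: 0.0
clock: 22.2
tcp_pos: [0.4884, -0.3732, 0.1957]
orientation: [-2.044, -2.375, 0.005]
contact_force: [0.3, 0.4, -0.2]
grip_width: 0.0851
gripper_force: 0.0
scene carton (array([ 477.1, -106.9]), array([63. , 53.5]), 82.1) 366 0.06
scene carton (array([487.5,  -5.6]), array([55.5, 61.2]), 17.0) 388 0.06
scene carton (array([492.6, 102.2]), array([55.7, 60.7]), 7.4) 424 0.061
scene carton (array([486.5, 223.8]), array([61.3, 55.1]), 80.5) 464 0.06
side carton (array([ 473.8, -103.1]), array([68.4, 50.8]), 81.1) 259 0.06
side carton (array([486.2,  -4.3]), array([53.9, 67.8]), 15.9) 292 0.059
side carton (array([490.6, 102.7]), array([50.4, 68.7]), 5.0) 358 0.059
side carton (array([483.3, 223.9]), array([68.4, 51.6]), 78.7) 422 0.058
in basket (array([ 480.9, -424.3]), array([ 92.9, 166.5]), 5.5) 0.059503324687196095
tcp [ 0.4884 -0.3732  0.1957] turn [-0.008 -0.004  0.002] shift now-axes cm [26.61  2.67  1.66] shift after-turn axes cm [26.63  2.61  1.57]
tool axes x,y,z in world (after turn): [[-0.15, 0.99, 0.0], [0.99, 0.15, 0.0], [0.0, 0.0, -1.0]] q7 0.94
```

View pics/b1.png

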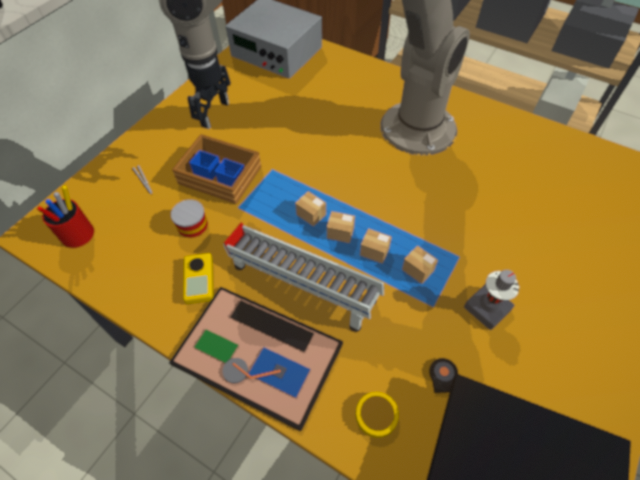

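Both trays are in the basket, at (205,163) and (229,170). Four cartons stand on the mat and the lane is clear. Carton 1 is next.

```bash
python3 -m crank '[[[2.6,0.3,0],[0,0,0]],[[4,0.4,0],[0,0,0.074]],[[4,0.4,0],[0,0,0.074]],[[4,0.4,0],[0,0,0.074]],[[4,0.4,0],[0,0,0.074]]]'; python3 -m crank '[[[4,0.4,0],[0,0,0]],[[3,0,0],[0,0,0]],[[0,0,0],[0,0,0]],[[0,0,0],[0,0,0]]]'
python3 - <<'E'
from h import *
go([.4755,-.106,-.024],-.148,0)
E
```

```text
clock: 22.8
tcp_pos: [0.496, -0.1856, 0.1949]
orientation: [-2.374, -2.042, 0.01]
contact_force: [0.8, -0.4, 0.3]
grip_width: 0.0851
gripper_force: 0.0
clock: 23.2
tcp_pos: [0.5108, -0.118, 0.1953]
orientation: [-2.369, -2.05, 0.01]
contact_force: [-1.0, 0.2, -0.6]
grip_width: 0.0852
gripper_force: 0.0
tcp [ 0.5108 -0.118   0.1953] turn [-0.011 -0.001  0.004] shift now-axes cm [ 0.66 -3.43 21.96] shift after-turn axes cm [ 0.67 -3.67 21.93]
tool axes x,y,z in world (after turn): [[0.15, 0.99, 0.0], [0.99, -0.15, 0.0], [0.0, 0.0, -1.0]] q7 0.14
```

```bash
python3 -m crank '[[[0.7,-3.6,0],[-0.011,0,0]],[[0,0,4],[0,0,0]],[[0,0,4],[0,0,0]],[[0,0,4],[0,0,0]],[[0,0,0],[0,0,0]]]'
python3 - <<'E'
from h import *
go([.4755,-.106,-.024],-.148,0)
E
```

```text
clock: 23.7
tcp_pos: [0.4724, -0.1074, 0.0725]
orientation: [-2.376, -2.047, 0.009]
contact_force: [-0.6, -0.3, -0.9]
grip_width: 0.0852
gripper_force: 0.0
tcp [ 0.4724 -0.1074  0.0725] turn [-0.008  0.001 -0.001] shift now-axes cm [0.19 0.36 9.65] shift after-turn axes cm [0.19 0.29 9.65]
tool axes x,y,z in world (after turn): [[0.15, 0.99, 0.0], [0.99, -0.15, 0.0], [0.0, 0.0, -1.0]] q7 0.23
```

```bash
python3 -m crank '[[[0.2,0.2,3],[0,0,0]],[[0,0,3],[0,0,0]],[[0,0,2.5],[0,0,0]],[[0,0,1.2],[0,0,0]],[[0,0,0],[0,0,0]]]'; python3 -m crank '[[[0,0,0],[0,0,0]],[[0,0,0],[0,0,0]],[[0,0,0],[0,0,0]],[[0,0,0],[0,0,0]],[[0,0,0],[0,0,0]]]' 4 50; python3 -m crank '[[[0,0,-1],[0,0,0]],[[0,0,-3],[0,0,0]],[[0,0,-4],[0,0,0]],[[0,0,-4],[0,0,0]],[[0,0,-4],[0,0,0]]]';python3 -m crank '[[[0,0,-4],[0,0,0]],[[0,0,-2],[0,0,0]],[[0,0,0],[0,0,0]]]'
python3 - <<'E'
from h import *
p,d,o=grab("wrist"); W=cloud("wrist",d,o); R=Ro.from_rotvec(o["orientation"]).as_matrix(); T=(W-o["tcp_pos"])@R*1000; 
b=(abs(T[...,0])<60)&(abs(T[...,1])<26)&(T[...,2]<30)&(T[...,2]>-85); P=T[b]; print(len(P),np.percentile(P,[.5,50,99.5],axis=0).round().tolist()); print(o["grip_width"],o["gripper_force"])
go(lane(-.143,.08),YAW,.14)
E
```

```text
clock: 24.2
tcp_pos: [0.4794, -0.1053, -0.0204]
orientation: [-2.379, -2.052, -0.002]
contact_force: [0.4, 0.1, 0.6]
grip_width: 0.0849
gripper_force: 0.0
clock: 24.7
tcp_pos: [0.4805, -0.1047, -0.0189]
orientation: [2.377, 2.052, 0.007]
contact_force: [-2.3, 0.0, 7.3]
grip_width: 0.0532
gripper_force: 51.9
clock: 25.2
tcp_pos: [0.4789, -0.1049, 0.142]
orientation: [2.378, 2.052, 0.005]
contact_force: [1.0, 0.5, -1.0]
grip_width: 0.0533
gripper_force: 53.1
clock: 25.5
tcp_pos: [0.4811, -0.1052, 0.2034]
orientation: [2.375, 2.05, 0.014]
contact_force: [0.8, 0.2, -1.9]
grip_width: 0.0535
gripper_force: 53.3
24531 [[-24.0, -26.0, -73.0], [11.0, -0.0, -71.0], [28.0, 26.0, -20.0]]
0.05347388032272091 53.2890647649765
tcp [ 0.4799 -0.1047  0.2013] turn [ 0.015  0.137 -0.165] shift now-axes cm [-1.55 19.35 10.82] shift after-turn axes cm [-6.16 18.86 10.01]
tool axes x,y,z in world (after turn): [[-0.02, 0.99, 0.14], [1.0, 0.02, 0.0], [0.0, 0.14, -0.99]] q7 0.08
```

```bash
python3 -m crank '[[[0,0,0],[0.008,0.068,-0.082]],[[0,0,0],[0.008,0.068,-0.082]],[[-1.2,3.6,0],[0,0,0]],[[-1.2,3.6,0],[0,0,0]],[[-1.2,3.6,0],[0,0,0]]]'; python3 -m crank '[[[-1.2,3.6,0],[0,0,0]],[[-1.2,3.6,0],[0,0,0]],[[0,0.8,3],[0,0,0]],[[0,0,3],[0,0,0]],[[0,0,0],[0,0,0]]]'; python3 -m crank '[[[0,0,0],[0,0,0]],[[0,0,0],[0,0,0]]]'
python3 - <<'E'
from h import *
go(lane(-.143,.028),YAW,.14)
E
```

```text
clock: 26.05
tcp_pos: [0.5878, -0.1387, 0.1926]
orientation: [-2.128, -2.165, -0.142]
contact_force: [-0.8, -0.3, -0.9]
grip_width: 0.053
gripper_force: 53.2
clock: 26.55
tcp_pos: [0.6638, -0.1502, 0.1248]
orientation: [-2.122, -2.161, -0.135]
contact_force: [-0.8, 0.4, -2.1]
grip_width: 0.0533
gripper_force: 53.3
clock: 26.75
tcp_pos: [0.6683, -0.1534, 0.1329]
orientation: [-2.131, -2.168, -0.145]
contact_force: [0.9, -0.8, -2.1]
grip_width: 0.0534
gripper_force: 53.3
tcp [ 0.6683 -0.1534  0.1329] turn [-0.003  0.003 -0.003] shift now-axes cm [0.02 0.17 9.11] shift after-turn axes cm [-0.01  0.14  9.11]
tool axes x,y,z in world (after turn): [[-0.02, 0.99, 0.14], [1.0, 0.02, 0.0], [0.0, 0.14, -0.99]] q7 0.58
```

```bash
python3 -m crank '[[[0,0.1,2],[0,0,0]],[[0,0,3],[0,0,0]],[[0,0,2],[0,0,0]],[[0,0,0],[0,0,0]],[[0,0,0],[0,0,0]]]'
python3 - <<'E'
from h import *
go(lane(-.143,.028),YAW,.14)
p,d,o=grab("wrist"); W=cloud("wrist",d,o); R=Ro.from_rotvec(o["orientation"]).as_matrix(); T=(W-o["tcp_pos"])@R*1000
for s in (-1,1):
    b=(T[...,0]>40)&(T[...,0]<150)&(abs(T[...,1]-s*34)<12); P=T[b]; h=np.percentile(P[:,2],2); Q=P[P[:,2]<h+5]; print("guide",s,h.round(1),np.polyfit(Q[:,0],Q[:,1],1).round(3),len(Q))
b=(T[...,0]>40)&(T[...,0]<150)&(abs(T[...,1])<20); print("roller z tool",np.percentile(T[b][:,2],[2,10,50]).round(1))
E
```

```text
clock: 27.25
tcp_pos: [0.6694, -0.1435, 0.064]
orientation: [-2.13, -2.169, -0.146]
contact_force: [0.1, -0.1, -0.3]
grip_width: 0.0534
gripper_force: 53.4
tcp [ 0.6694 -0.1435  0.064 ] turn [-0.003  0.003 -0.002] shift now-axes cm [-0.02  0.03  2.15] shift after-turn axes cm [-0.02  0.03  2.15]
tool axes x,y,z in world (after turn): [[-0.02, 0.99, 0.14], [1.0, 0.02, 0.0], [0.0, 0.14, -0.99]] q7 0.61
guide -1 -9.4 [-1.0000e-03 -3.3644e+01] 2815
guide 1 -9.4 [-2.0000e-03  3.3536e+01] 2819
roller z tool [4.9 5.7 8.2]
```

```bash
python3 -m crank '[[[0,0,1],[0,0,0]],[[0,0,1.1],[0,0,0]],[[0,0,0],[0,0,0]],[[0,0,0],[0,0,0]]]'; python3 -m crank '[[[0,0,0],[0,0,0]],[[0,0,0],[0,0,0]],[[0,0,0],[0,0,0]],[[0,0,0],[0,0,0]]]' 8.5;python3 -m crank '[[[0,0,-3],[0,0,0]],[[0,0,-4],[0,0,0]],[[0,0,-4],[0,0,0]],[[0,0,-4],[0,0,0]],[[0,0,0],[0,0,0]]]'
cat >> h.py <<'E'
def onlane():
    p,d,o=grab("scene"); W=cloud("scene",d); X,Y,Z=[W[...,i] for i in range(3)]
    h=Z-(.0786+.1405*Y); m=((abs(X-.667)<.05)&(Y>-.25)&(Y<.25)&(h>.045)&(h<.062)).astype(np.uint8); k,l,s,c=cv2.connectedComponentsWithStats(m)
    for i in range(1,k):
        if s[i,4]>40: P=W[l==i]; y=P[:,1]; print("lane top",rect(P),s[i,4],"y",np.percentile(y,[2,98]).round(3))
    return p
E
python3 - <<'E'
from h import *
onlane(); cartons("scene"); go([.487,-.005,.10],.285,0)
E
```

```text
clock: 27.7
tcp_pos: [0.6684, -0.1399, 0.0411]
orientation: [-2.128, -2.168, -0.144]
contact_force: [0.2, -0.6, -1.5]
grip_width: 0.0537
gripper_force: 53.5
clock: 28.1
tcp_pos: [0.6685, -0.14, 0.0415]
orientation: [-2.129, -2.168, -0.145]
contact_force: [0.0, 0.2, -0.1]
grip_width: 0.0852
gripper_force: 0.0
clock: 28.6
tcp_pos: [0.6723, -0.1636, 0.1968]
orientation: [-2.136, -2.173, -0.153]
contact_force: [0.8, 0.9, -0.2]
grip_width: 0.0851
gripper_force: 0.0
lane top (array([ 670. , -184.8]), array([66.6, 56. ]), 89.7) 507 y [-0.216 -0.153]
scene carton (array([487.6,  -5.5]), array([55.1, 61.2]), 17.1) 393 0.059
scene carton (array([493.2, 102.2]), array([54.2, 60.9]), 7.2) 423 0.061
scene carton (array([486.4, 223.8]), array([61.5, 53.8]), 78.5) 467 0.06
tcp [ 0.6696 -0.161   0.191 ] turn [ 0.018 -0.137 -0.267] shift now-axes cm [ 14.52 -17.98  11.21] shift after-turn axes cm [ 20.1  -13.14   9.1 ]
tool axes x,y,z in world (after turn): [[-0.28, 0.96, 0.0], [0.96, 0.28, 0.0], [0.0, 0.0, -1.0]] q7 0.55
```

```bash
python3 -m crank '[[[0,0,0],[0.006,-0.046,-0.089]],[[0,0,0],[0.006,-0.046,-0.089]],[[0,0,0],[0.006,-0.046,-0.089]],[[3,-2,0],[0,0,0]],[[3.4,-2.2,0],[0,0,0]]]'; python3 -m crank '[[[3.4,-2.2,0],[0,0,0]],[[3.4,-2.2,0],[0,0,0]],[[3.4,-2.2,0],[0,0,0]],[[3.4,-2.3,0],[0,0,0]],[[0,0,3],[0,0,0]]]'; python3 -m crank '[[[0,0,4],[0,0,0]],[[0,0,2],[0,0,0]],[[0,0,0],[0,0,0]],[[0,0,0],[0,0,0]]]'
python3 - <<'E'
from h import *
go([.487,-.005,-.023],.285,0)
E
```

```text
clock: 29.2
tcp_pos: [0.6093, -0.1101, 0.1877]
orientation: [-1.88, -2.513, 0.007]
contact_force: [-0.2, 1.4, 1.9]
grip_width: 0.0852
gripper_force: 0.0
clock: 29.7
tcp_pos: [0.485, -0.0008, 0.1611]
orientation: [-1.873, -2.519, -0.005]
contact_force: [2.2, -0.8, 0.3]
grip_width: 0.0848
gripper_force: 0.0
clock: 30.1
tcp_pos: [0.4862, -0.0058, 0.0997]
orientation: [-1.881, -2.513, 0.006]
contact_force: [0.2, -0.7, 1.5]
grip_width: 0.0849
gripper_force: 0.0
tcp [ 0.4862 -0.0058  0.0997] turn [-0.004  0.     0.001] shift now-axes cm [ 0.06  0.15 12.27] shift after-turn axes cm [ 0.06  0.1  12.27]
tool axes x,y,z in world (after turn): [[-0.28, 0.96, 0.0], [0.96, 0.28, 0.0], [0.0, 0.0, -1.0]] q7 0.41
```

```bash
python3 -m crank '[[[0,0.1,3],[0,0,0]],[[0,0,4],[0,0,0]],[[0,0,3],[0,0,0]],[[0,0,2],[0,0,0]],[[0,0,0.2],[0,0,0]]]'; python3 -m crank '[[[0,0,0],[0,0,0]],[[0,0,0],[0,0,0]]]'; python3 -m crank '[[[0,0,0],[0,0,0]],[[0,0,0],[0,0,0]],[[0,0,0],[0,0,0]],[[0,0,0],[0,0,0]],[[0,0,0],[0,0,0]]]' 4 50; python3 -m crank '[[[0,0,-1],[0,0,0]],[[0,0,-3],[0,0,0]],[[0,0,-4],[0,0,0]],[[0,0,-4],[0,0,0]],[[0,0,-4],[0,0,0]]]';python3 -m crank '[[[0,0,-4],[0,0,0]],[[0,0,-2],[0,0,0]],[[0,0,0],[0,0,0]]]'
cat >> h.py <<'E'
def held():
    p,d,o=grab("wrist"); W=cloud("wrist",d,o); R=Ro.from_rotvec(o["orientation"]).as_matrix(); T=(W-o["tcp_pos"])@R*1000
    b=(abs(T[...,0])<60)&(abs(T[...,1])<24)&(T[...,2]<30)&(T[...,2]>-85); P=T[b]; print("held",len(P),np.percentile(P,[.5,50,99.5],axis=0).round().tolist(),o["grip_width"],o["gripper_force"])
def guides():
    p,d,o=grab("wrist"); W=cloud("wrist",d,o); R=Ro.from_rotvec(o["orientation"]).as_matrix(); T=(W-o["tcp_pos"])@R*1000
    for s in (-1,1):
        b=(T[...,0]>40)&(T[...,0]<150)&(abs(T[...,1]-s*34)<12); P=T[b]; h=np.percentile(P[:,2],2); Q=P[P[:,2]<h+5]; print("guide",s,h.round(1),np.polyfit(Q[:,0],Q[:,1],1).round(3),len(Q))
E
python3 - <<'E'
from h import *
held(); go(lane(-.08,.08),YAW,.14)
E
```

```text
clock: 30.6
tcp_pos: [0.4871, -0.0055, -0.0228]
orientation: [-1.881, -2.513, 0.005]
contact_force: [1.4, -0.4, -0.6]
grip_width: 0.0851
gripper_force: 0.0
clock: 30.8
tcp_pos: [0.4892, -0.0054, -0.0203]
orientation: [1.882, 2.514, 0.0]
contact_force: [-0.3, 0.1, 0.5]
grip_width: 0.0848
gripper_force: 0.0
clock: 31.3
tcp_pos: [0.488, -0.0053, -0.0209]
orientation: [-1.882, -2.515, 0.001]
contact_force: [-2.4, 0.6, 9.2]
grip_width: 0.0533
gripper_force: 51.8
clock: 31.8
tcp_pos: [0.4873, -0.0057, 0.14]
orientation: [-1.882, -2.514, 0.003]
contact_force: [1.6, 0.3, -1.1]
grip_width: 0.0534
gripper_force: 53.2
clock: 32.1
tcp_pos: [0.49, -0.0053, 0.2013]
orientation: [1.881, 2.513, 0.006]
contact_force: [0.0, -0.3, -1.6]
grip_width: 0.0535
gripper_force: 53.5
held 24105 [[-22.0, -24.0, -75.0], [13.0, -0.0, -74.0], [31.0, 24.0, -22.0]] 0.053461279837044566 53.518003821372986
tcp [ 0.4886 -0.0051  0.1993] turn [-0.02   0.138  0.266] shift now-axes cm [-12.74  14.99   9.64] shift after-turn axes cm [-9.61 17.79  8.42]
tool axes x,y,z in world (after turn): [[-0.02, 0.99, 0.14], [1.0, 0.02, 0.0], [0.0, 0.14, -0.99]] q7 0.31
```

```bash
python3 -m crank '[[[0,0,0],[-0.007,0.046,0.089]],[[0,0,0],[-0.007,0.046,0.089]],[[0,0,0],[-0.007,0.046,0.089]],[[-1.6,3,0],[0,0,0]],[[-1.6,3,0],[0,0,0]]]'; python3 -m crank '[[[-1.6,3,0],[0,0,0]],[[-1.6,3,0],[0,0,0]],[[-1.6,3,0],[0,0,0]],[[-1.6,2.8,2],[0,0,0]],[[0,0,3],[0,0,0]]]'; python3 -m crank '[[[0,0,2],[0,0,0]],[[0,0,0],[0,0,0]],[[0,0,0],[0,0,0]]]'
python3 - <<'E'
from h import *
go(lane(-.08,.026),YAW,.14)
E
```

```text
clock: 32.65
tcp_pos: [0.5476, -0.0362, 0.1918]
orientation: [-2.128, -2.167, -0.146]
contact_force: [0.3, 0.2, -1.5]
grip_width: 0.0535
gripper_force: 53.6
clock: 33.15
tcp_pos: [0.6703, -0.0937, 0.1333]
orientation: [-2.135, -2.169, -0.147]
contact_force: [0.3, 0.6, -2.5]
grip_width: 0.0535
gripper_force: 53.7
clock: 33.45
tcp_pos: [0.6666, -0.0877, 0.1144]
orientation: [-2.129, -2.167, -0.145]
contact_force: [0.5, -0.1, -1.1]
grip_width: 0.0535
gripper_force: 53.6
tcp [ 0.6666 -0.0877  0.1144] turn [-0.005  0.002 -0.003] shift now-axes cm [0.11 0.21 6.56] shift after-turn axes cm [0.1  0.18 6.57]
tool axes x,y,z in world (after turn): [[-0.02, 0.99, 0.14], [1.0, 0.02, 0.0], [0.0, 0.14, -0.99]] q7 0.54
```

```bash
python3 -m crank '[[[0.1,0.15,2],[-0.004,0,0]],[[0,0,2],[0,0,0]],[[0,0,0.5],[0,0,0]],[[0,0,0],[0,0,0]],[[0,0,0],[0,0,0]]]'
python3 - <<'E'
from h import *
go(lane(-.08,.026),YAW,.14); guides()
E
```

```text
clock: 33.95
tcp_pos: [0.67, -0.0809, 0.0728]
orientation: [-2.133, -2.171, -0.154]
contact_force: [-0.7, 0.2, -1.8]
grip_width: 0.0535
gripper_force: 53.7
tcp [ 0.67   -0.0809  0.0728] turn [ 0.004  0.002 -0.002] shift now-axes cm [ 0.02 -0.17  2.35] shift after-turn axes cm [ 0.02 -0.16  2.35]
tool axes x,y,z in world (after turn): [[-0.02, 0.99, 0.14], [1.0, 0.02, 0.0], [0.0, 0.14, -0.99]] q7 0.56
guide -1 -9.5 [-1.0000e-03 -3.5341e+01] 2840
guide 1 -9.1 [-1.0000e-03  3.1777e+01] 2810
```

```bash
python3 -m crank '[[[0,-0.17,0],[0,0,0]],[[0,0,1.2],[0,0,0]],[[0,0,1.1],[0,0,0]],[[0,0,0],[0,0,0]],[[0,0,0],[0,0,0]]]'; python3 -m crank '[[[0,0,0],[0,0,0]],[[0,0,0],[0,0,0]],[[0,0,0],[0,0,0]],[[0,0,0],[0,0,0]]]' 8.5;python3 -m crank '[[[0,0,-3],[0,0,0]],[[0,0,-4],[0,0,0]],[[0,0,-4],[0,0,0]],[[0,0,-2],[0,0,0]],[[0,0,0],[0,0,0]]]'
python3 - <<'E'
from h import *
onlane(); cartons("scene"); go([.492,.1025,.10],.11,0)
E
```

```text
clock: 34.5
tcp_pos: [0.6672, -0.0769, 0.0476]
orientation: [-2.131, -2.17, -0.152]
contact_force: [0.0, -0.3, -2.2]
grip_width: 0.0535
gripper_force: 54.4
clock: 34.9
tcp_pos: [0.6676, -0.0771, 0.0486]
orientation: [-2.132, -2.17, -0.153]
contact_force: [0.5, -0.0, -0.2]
grip_width: 0.0852
gripper_force: 0.0
clock: 35.4
tcp_pos: [0.6693, -0.0967, 0.1813]
orientation: [-2.136, -2.173, -0.159]
contact_force: [-0.1, -0.1, 0.2]
grip_width: 0.085
gripper_force: 0.0
lane top (array([ 669.3, -153.7]), array([ 55.9, 131.5]), 1.2) 919 y [-0.214 -0.091]
scene carton (array([493.1, 102.3]), array([53.9, 60.9]), 7.1) 432 0.06
scene carton (array([486., 224.]), array([60.8, 53.8]), 79.3) 460 0.06
tcp [ 0.6672 -0.0949  0.1772] turn [ 0.011 -0.138 -0.092] shift now-axes cm [ 18.8  -17.21  10.34] shift after-turn axes cm [ 21.55 -15.25   7.72]
tool axes x,y,z in world (after turn): [[-0.11, 0.99, 0.0], [0.99, 0.11, 0.0], [0.0, 0.0, -1.0]] q7 0.51
```

```bash
python3 -m crank '[[[0,0,-1],[0.005,-0.069,-0.046]],[[0,0,-1],[0.005,-0.069,-0.046]],[[3,-2,0],[0,0,0]],[[3.6,-2.6,0],[0,0,0]],[[3.6,-2.6,0],[0,0,0]]]'; python3 -m crank '[[[3.6,-2.6,0],[0,0,0]],[[3.6,-2.6,0],[0,0,0]],[[3.6,-2.6,1],[0,0,0]],[[0.5,-0.2,4],[0,0,0]],[[0,0,4],[0,0,0]]]'; python3 -m crank '[[[0,0,0.7],[0,0,0]],[[0,0,0],[0,0,0]],[[0,0,0],[0,0,0]]]'
python3 - <<'E'
from h import *
go([.492,.1025,-.023],.11,0)
E
```

```text
clock: 36.0
tcp_pos: [0.5823, -0.0022, 0.1951]
orientation: [-2.095, -2.34, 0.003]
contact_force: [0.5, 1.5, -0.4]
grip_width: 0.0847
gripper_force: 0.0
clock: 36.5
tcp_pos: [0.491, 0.1032, 0.1055]
orientation: [-2.088, -2.346, -0.003]
contact_force: [-0.2, 1.0, -0.6]
grip_width: 0.085
gripper_force: 0.0
clock: 36.8
tcp_pos: [0.4936, 0.0994, 0.1009]
orientation: [2.096, 2.338, 0.002]
contact_force: [-0.1, 0.0, 0.7]
grip_width: 0.0851
gripper_force: 0.0
tcp [0.4936 0.0994 0.1009] turn [ 0.002  0.    -0.001] shift now-axes cm [ 0.33 -0.15 12.39] shift after-turn axes cm [ 0.33 -0.12 12.39]
tool axes x,y,z in world (after turn): [[-0.11, 0.99, 0.0], [0.99, 0.11, 0.0], [0.0, 0.0, -1.0]] q7 0.1
```

```bash
python3 -m crank '[[[0.3,-0.1,3],[0,0,0]],[[0,0,4],[0,0,0]],[[0,0,3],[0,0,0]],[[0,0,2],[0,0,0]],[[0,0,0.2],[0,0,0]]]'; python3 -m crank '[[[0,0,0],[0,0,0]],[[0,0,0],[0,0,0]]]'; python3 -m crank '[[[0,0,0],[0,0,0]],[[0,0,0],[0,0,0]],[[0,0,0],[0,0,0]],[[0,0,0],[0,0,0]],[[0,0,0],[0,0,0]]]' 4 50; python3 -m crank '[[[0,0,-1],[0,0,0]],[[0,0,-3],[0,0,0]],[[0,0,-4],[0,0,0]],[[0,0,-4],[0,0,0]],[[0,0,-4],[0,0,0]]]';python3 -m crank '[[[0,0,-4],[0,0,0]],[[0,0,-2],[0,0,0]],[[0,0,0],[0,0,0]]]'
python3 - <<'E'
from h import *
held(); go(lane(-.017,.08),YAW,.14)
E
```

```text
clock: 37.3
tcp_pos: [0.4915, 0.1024, -0.0225]
orientation: [2.097, 2.339, -0.0]
contact_force: [-0.1, -1.1, 0.5]
grip_width: 0.0848
gripper_force: 0.0
clock: 37.5
tcp_pos: [0.4931, 0.103, -0.0203]
orientation: [2.095, 2.338, 0.005]
contact_force: [-0.2, 0.6, -0.0]
grip_width: 0.0848
gripper_force: 0.0
clock: 38.0
tcp_pos: [0.492, 0.1032, -0.021]
orientation: [2.095, 2.34, 0.003]
contact_force: [-2.2, 0.6, 8.4]
grip_width: 0.0532
gripper_force: 51.7
clock: 38.5
tcp_pos: [0.4906, 0.1023, 0.1398]
orientation: [2.096, 2.339, 0.0]
contact_force: [1.1, 1.6, -2.4]
grip_width: 0.0532
gripper_force: 53.1
clock: 38.8
tcp_pos: [0.4929, 0.1031, 0.2012]
orientation: [2.095, 2.338, 0.01]
contact_force: [0.5, 0.8, -1.0]
grip_width: 0.053
gripper_force: 53.3
held 23639 [[-22.0, -24.0, -75.0], [12.0, -0.0, -74.0], [30.0, 24.0, -22.0]] 0.053000293709428326 53.27043414115906
tcp [0.4916 0.103  0.1992] turn [-0.006  0.138  0.09 ] shift now-axes cm [-14.37  16.04   8.76] shift after-turn axes cm [-13.95  17.28   6.9 ]
tool axes x,y,z in world (after turn): [[-0.02, 0.99, 0.14], [1.0, 0.02, 0.0], [0.0, 0.14, -0.99]] q7 -0.02
```

```bash
python3 -m crank '[[[0,0,0],[-0.003,0.069,0.045]],[[0,0,0],[-0.003,0.069,0.045]],[[-2.3,2.9,0],[0,0,0]],[[-2.3,2.9,0],[0,0,0]],[[-2.3,2.9,0],[0,0,0]]]'; python3 -m crank '[[[-2.3,2.9,0],[0,0,0]],[[-2.3,2.9,0],[0,0,0]],[[-2.4,2.8,1],[0,0,0]],[[0,0,3],[0,0,0]],[[0,0,2],[0,0,0]]]'; python3 -m crank '[[[0,0,0],[0,0,0]],[[0,0,0],[0,0,0]]]'
python3 - <<'E'
from h import *
go(lane(-.017,.026),YAW,.14); guides()
E
```

```text
clock: 39.35
tcp_pos: [0.5791, 0.0354, 0.1864]
orientation: [-2.126, -2.169, -0.144]
contact_force: [-1.1, 0.3, -0.9]
grip_width: 0.053
gripper_force: 53.4
clock: 39.85
tcp_pos: [0.6651, -0.0246, 0.1152]
orientation: [-2.129, -2.166, -0.141]
contact_force: [0.5, -0.1, -1.6]
grip_width: 0.0535
gripper_force: 53.6
clock: 40.05
tcp_pos: [0.6658, -0.0233, 0.1184]
orientation: [-2.127, -2.169, -0.145]
contact_force: [1.0, 0.4, -0.4]
grip_width: 0.0531
gripper_force: 53.5
tcp [ 0.6658 -0.0233  0.1184] turn [-0.005  0.002 -0.001] shift now-axes cm [0.05 0.16 6.06] shift after-turn axes cm [0.04 0.13 6.06]
tool axes x,y,z in world (after turn): [[-0.02, 0.99, 0.14], [1.0, 0.02, 0.0], [0.0, 0.14, -0.99]] q7 0.49
guide -1 27.7 [ 1.0000e-03 -3.2269e+01] 2189
guide 1 27.6 [ 0.    35.023] 2193
```

```bash
python3 -m crank '[[[0,0.13,2],[0,0,0]],[[0,0,1.8],[0,0,0]],[[0,0,0],[0,0,0]],[[0,0,0],[0,0,0]]]'
python3 - <<'E'
from h import *
go(lane(-.017,.026),YAW,.14); guides()
E
```

```text
clock: 40.5
tcp_pos: [0.6679, -0.0179, 0.0821]
orientation: [-2.128, -2.171, -0.148]
contact_force: [0.1, -0.9, -0.4]
grip_width: 0.0533
gripper_force: 53.5
tcp [ 0.6679 -0.0179  0.0821] turn [-0.002  0.002 -0.   ] shift now-axes cm [ 0.01 -0.07  2.39] shift after-turn axes cm [ 0.01 -0.07  2.39]
tool axes x,y,z in world (after turn): [[-0.02, 0.99, 0.14], [1.0, 0.02, 0.0], [0.0, 0.14, -0.99]] q7 0.51
guide -1 -8.9 [ 1.0000e-03 -3.4437e+01] 2808
guide 1 -8.9 [1.0000e-03 3.2728e+01] 2798
```

```bash
python3 -m crank '[[[0,-0.08,1.2],[0,0,0]],[[0,0,1.1],[0,0,0]],[[0,0,0],[0,0,0]],[[0,0,0],[0,0,0]]]'; python3 -m crank '[[[0,0,0],[0,0,0]],[[0,0,0],[0,0,0]],[[0,0,0],[0,0,0]],[[0,0,0],[0,0,0]]]' 8.5;python3 -m crank '[[[0,0,-3],[0,0,0]],[[0,0,-4],[0,0,0]],[[0,0,-4],[0,0,0]],[[0,0,-2],[0,0,0]],[[0,0,0],[0,0,0]]]'
python3 - <<'E'
from h import *
onlane(); cartons("scene"); go([.485,.224,.10],-.18,0)
E
```

```text
clock: 40.95
tcp_pos: [0.6668, -0.0147, 0.0586]
orientation: [-2.128, -2.17, -0.147]
contact_force: [-0.8, 0.5, -1.0]
grip_width: 0.0536
gripper_force: 53.6
clock: 41.35
tcp_pos: [0.6674, -0.0148, 0.0595]
orientation: [-2.128, -2.171, -0.149]
contact_force: [-0.5, -0.2, 0.7]
grip_width: 0.0852
gripper_force: 0.0
clock: 41.85
tcp_pos: [0.6696, -0.0343, 0.192]
orientation: [-2.132, -2.173, -0.155]
contact_force: [0.4, -1.0, -0.6]
grip_width: 0.0852
gripper_force: 0.0
lane top (array([ 669.2, -122.6]), array([ 56.5, 195.3]), 0.3) 1408 y [-0.214 -0.028]
scene carton (array([486.7, 223.9]), array([61.6, 53.4]), 77.5) 450 0.059
tcp [ 0.6674 -0.0325  0.1879] turn [-0.013 -0.138  0.2  ] shift now-axes cm [ 24.55 -17.73  12.28] shift after-turn axes cm [ 21.97 -22.54   8.79]
tool axes x,y,z in world (after turn): [[0.18, 0.98, 0.0], [0.98, -0.18, 0.0], [0.0, 0.0, -1.0]] q7 0.45
```

```bash
python3 -m crank '[[[0,0,0],[-0.004,-0.046,0.068]],[[0,0,0],[-0.004,-0.046,0.068]],[[0,0,0],[-0.004,-0.046,0.068]],[[2,-2,0],[0,0,0]],[[3.3,-3.4,0],[0,0,0]]]'; python3 -m crank '[[[3.3,-3.4,0],[0,0,0]],[[3.3,-3.4,0],[0,0,0]],[[3.3,-3.4,0],[0,0,0]],[[3.3,-3.4,0],[0,0,0]],[[3.3,-3.4,2],[0,0,0]]]'; python3 -m crank '[[[0,0,4],[0,0,0]],[[0,0,2.7],[0,0,0]],[[0,0,0],[0,0,0]],[[0,0,0],[0,0,0]]]'
python3 - <<'E'
from h import *
go([.485,.224,-.023],-.19,0)
E
```

```text
clock: 42.45
tcp_pos: [0.6235, 0.0279, 0.1862]
orientation: [2.419, 2.003, -0.007]
contact_force: [0.5, 0.3, 0.5]
grip_width: 0.0851
gripper_force: 0.0
clock: 42.95
tcp_pos: [0.487, 0.2237, 0.1689]
orientation: [-2.415, -2.008, -0.001]
contact_force: [0.6, 1.6, -0.5]
grip_width: 0.0849
gripper_force: 0.0
clock: 43.35
tcp_pos: [0.4874, 0.2208, 0.1013]
orientation: [-2.417, -2.007, 0.005]
contact_force: [-0.4, -0.5, 0.2]
grip_width: 0.085
gripper_force: 0.0
tcp [0.4874 0.2208 0.1013] turn [-0.002  0.002  0.005] shift now-axes cm [ 0.3  -0.27 12.43] shift after-turn axes cm [ 0.27 -0.3  12.43]
tool axes x,y,z in world (after turn): [[0.19, 0.98, 0.0], [0.98, -0.19, 0.0], [0.0, 0.0, -1.0]] q7 -0.27
```

```bash
python3 -m crank '[[[0.3,-0.2,3],[0,0,0]],[[0,0,4],[0,0,0]],[[0,0,3],[0,0,0]],[[0,0,2],[0,0,0]],[[0,0,0.2],[0,0,0]]]'; python3 -m crank '[[[0,0,0],[0,0,0]],[[0,0,0],[0,0,0]]]'; python3 -m crank '[[[0,0,0],[0,0,0]],[[0,0,0],[0,0,0]],[[0,0,0],[0,0,0]],[[0,0,0],[0,0,0]],[[0,0,0],[0,0,0]]]' 4 50; python3 -m crank '[[[0,0,-1],[0,0,0]],[[0,0,-3],[0,0,0]],[[0,0,-4],[0,0,0]],[[0,0,-4],[0,0,0]],[[0,0,-4],[0,0,0]]]';python3 -m crank '[[[0,0,-4],[0,0,0]],[[0,0,-2],[0,0,0]],[[0,0,0],[0,0,0]]]'
python3 - <<'E'
from h import *
held(); go(lane(.047,.08),YAW,.14)
E
```

```text
clock: 43.85
tcp_pos: [0.4861, 0.2243, -0.021]
orientation: [-2.417, -2.006, 0.004]
contact_force: [0.4, 0.2, 0.8]
grip_width: 0.0847
gripper_force: 0.0
clock: 44.05
tcp_pos: [0.4878, 0.2253, -0.0186]
orientation: [-2.417, -2.007, -0.003]
contact_force: [0.6, 0.2, -0.2]
grip_width: 0.0853
gripper_force: 0.0
clock: 44.55
tcp_pos: [0.4866, 0.2254, -0.0194]
orientation: [-2.415, -2.007, -0.0]
contact_force: [-1.8, 0.5, 7.3]
grip_width: 0.0533
gripper_force: 52.8
clock: 45.05
tcp_pos: [0.486, 0.2243, 0.1415]
orientation: [-2.417, -2.006, 0.003]
contact_force: [-0.6, 0.3, -0.5]
grip_width: 0.0537
gripper_force: 53.1
clock: 45.35
tcp_pos: [0.4882, 0.2254, 0.2027]
orientation: [-2.416, -2.007, -0.007]
contact_force: [-0.3, -0.0, -2.4]
grip_width: 0.0534
gripper_force: 53.3
held 23184 [[-23.0, -24.0, -74.0], [12.0, -0.0, -72.0], [29.0, 24.0, -21.0]] 0.05339919616956081 53.2893705368042
tcp [0.4868 0.2252 0.2007] turn [ 0.011  0.138 -0.204] shift now-axes cm [-14.75  20.96   7.95] shift after-turn axes cm [-19.61  17.51   5.35]
tool axes x,y,z in world (after turn): [[-0.02, 0.99, 0.14], [1.0, 0.02, 0.0], [0.0, 0.14, -0.99]] q7 -0.39
```

```bash
python3 -m crank '[[[0,0,0],[0.004,0.046,-0.068]],[[0,0,0],[0.004,0.046,-0.068]],[[0,0,0],[0.004,0.046,-0.068]],[[-2.8,2.5,0],[0,0,0]],[[-2.8,2.5,0],[0,0,0]]]'; python3 -m crank '[[[-2.8,2.5,0],[0,0,0]],[[-2.8,2.5,0],[0,0,0]],[[-2.8,2.5,0],[0,0,0]],[[-2.8,2.5,0],[0,0,0]],[[-2.8,2.6,1],[0,0,0]]]'; python3 -m crank '[[[0,0,3],[0,0,0]],[[0,0,0],[0,0,0]],[[0,0,0],[0,0,0]]]'
python3 - <<'E'
from h import *
go(lane(.047,.027),YAW,.14); guides()
E
```

```text
clock: 45.9
tcp_pos: [0.5364, 0.1701, 0.1901]
orientation: [-2.124, -2.171, -0.145]
contact_force: [1.4, -0.1, -1.3]
grip_width: 0.0535
gripper_force: 53.4
clock: 46.4
tcp_pos: [0.6667, 0.034, 0.1613]
orientation: [-2.128, -2.169, -0.146]
contact_force: [0.3, 1.2, -1.8]
grip_width: 0.0533
gripper_force: 53.4
clock: 46.7
tcp_pos: [0.6646, 0.0404, 0.1314]
orientation: [-2.126, -2.169, -0.143]
contact_force: [0.3, -0.1, -0.6]
grip_width: 0.0535
gripper_force: 53.4
tcp [0.6646 0.0404 0.1314] turn [-0.006  0.002 -0.   ] shift now-axes cm [0.01 0.16 6.37] shift after-turn axes cm [0.   0.12 6.37]
tool axes x,y,z in world (after turn): [[-0.02, 0.99, 0.14], [1.0, 0.02, 0.0], [0.0, 0.14, -0.99]] q7 0.43
guide -1 31.8 [ 1.0000e-03 -3.2191e+01] 2098
guide 1 31.7 [ 0.    35.171] 2097
```

```bash
python3 -m crank '[[[0,0.1,2],[0,0,0]],[[0,0,2],[0,0,0]],[[0,0,0],[0,0,0]],[[0,0,0],[0,0,0]]]'
python3 - <<'E'
from h import *
go(lane(.047,.027),YAW,.14); guides()
E
```

```text
clock: 47.15
tcp_pos: [0.6675, 0.0459, 0.0948]
orientation: [-2.127, -2.172, -0.149]
contact_force: [-0.5, 0.8, -1.5]
grip_width: 0.0535
gripper_force: 53.5
tcp [0.6675 0.0459 0.0948] turn [-0.001  0.002  0.001] shift now-axes cm [-0.01 -0.16  2.66] shift after-turn axes cm [-0.02 -0.16  2.66]
tool axes x,y,z in world (after turn): [[-0.02, 0.99, 0.14], [1.0, 0.02, 0.0], [0.0, 0.14, -0.99]] q7 0.45
guide -1 -5.2 [ 2.0000e-03 -3.5183e+01] 2743
guide 1 -5.2 [1.0000e-03 3.2002e+01] 2729
```

```bash
python3 -m crank '[[[0,-0.16,1.3],[0,0,0]],[[0,0,1.3],[0,0,0]],[[0,0,0],[0,0,0]],[[0,0,0],[0,0,0]]]'; python3 -m crank '[[[0,0,0],[0,0,0]],[[0,0,0],[0,0,0]],[[0,0,0],[0,0,0]],[[0,0,0],[0,0,0]]]' 8.5;python3 -m crank '[[[0,0,-3],[0,0,0]],[[0,0,-4],[0,0,0]],[[0,0,-4],[0,0,0]],[[0,0,-4],[0,0,0]],[[0,0,-3],[0,0,0]]]'; python3 -m crank '[[[0,0,0],[0,0,0]],[[0,0,0],[0,0,0]],[[0,0,0],[0,0,0]],[[0,0,0],[0,0,0]],[[0,0,0],[0,0,0]]]'
python3 - <<'E'
from h import *
p=onlane(); cartons("scene")
q,d,o=grab("side"); W=cloud("side",d)
a=cv2.resize(p[130:350,160:540],(570,330)); b=cv2.resize(q[100:430,230:460],(230,330)); save("f1",np.hstack([a,b]))
E
```

```text
clock: 47.6
tcp_pos: [0.6651, 0.049, 0.067]
orientation: [-2.128, -2.17, -0.147]
contact_force: [0.5, -0.7, -2.4]
grip_width: 0.053
gripper_force: 54.0
clock: 48.0
tcp_pos: [0.6657, 0.0489, 0.0679]
orientation: [-2.128, -2.171, -0.148]
contact_force: [0.7, -0.1, -0.4]
grip_width: 0.0848
gripper_force: 0.0
clock: 48.5
tcp_pos: [0.6665, 0.0232, 0.2491]
orientation: [-2.13, -2.171, -0.151]
contact_force: [0.2, -0.4, 0.9]
grip_width: 0.0852
gripper_force: 0.0
clock: 49.0
tcp_pos: [0.6654, 0.0244, 0.2449]
orientation: [-2.127, -2.17, -0.146]
contact_force: [0.1, 0.0, 0.1]
grip_width: 0.0851
gripper_force: 0.0
lane top (array([668.9, -90.7]), array([ 57.8, 257. ]), 0.8) 2087 y [-0.211  0.035]
```

View pics/f1.png

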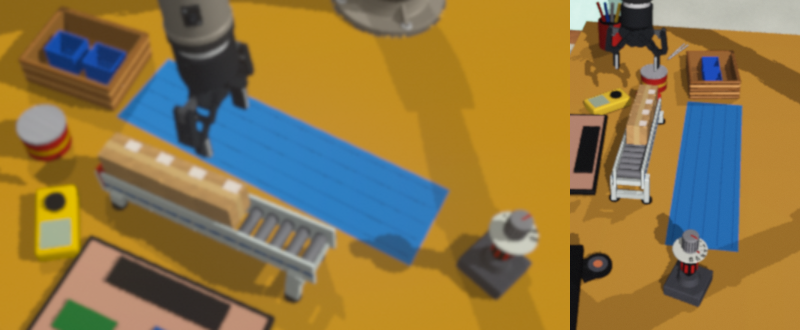

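The left panel shows four cartons in single file against the stop, from about (115,160) to (230,200), and both trays in the basket at (65,48) and (105,62). The mat is empty, and the sleeve was turned a measured 1.37 rad from mark 1. Handing in.

```bash
python3 -c "
from bench import r
print(r.hand_in())"
```

```text
the job is handed in; nothing more can be done
None
```

I handed the job in at about 49 s, with no verdict returned: both trays are in the basket, all four cartons stand in single file against the red stop, the sleeve was turned 1.37 rad from mark 1 to 4 (the pointer afterwards read about 1.25 rad, so 4 is the nearest mark, but I took no close-up of it on the dots), and the tin and blower were not touched.

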